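# Load the file boxes into the steriliser carrier and latch it

### The arm

A 6-joint arm with a two-finger parallel gripper is mounted at the origin on the work surface. World frame = base frame: x ahead of the robot, y to its left, z up, the work surface at z = 0. Lengths are in m, angles in rad, forces in N, time in s.
With the tool pointing down it reaches from about 0.275 to 0.975 m from the base axis. Payload 8.4 kg.
Tool frame: the origin (TCP) lies midway between the tips of the shut fingers; the grasp point (between the pads) lies 19 mm behind it; z points along the fingers, y is the line along which they close (so a half turn about z gives the same grasp; the last joint's range is limited). The gripper opens to 92 mm and grips with 3 to 60 N. Pads are 20 mm wide; open, the fingers measure 128 mm over their backs; the gripper's body (75 mm by 189 mm) begins 69 mm behind the grasp point.
Start: joints at [-1.23, 0.353, 1.633, -0, 1.155, -0.002], TCP at [0.21, -0.589, 0.215] pointing down, gripper open.
Joint ranges: [-2.63, 2.63], [-0.92, 2.1], [0.06, 2.66], [-1.3, 4.44], [0, 2.69], [-3.02, 3.02]. Speed limits (rad/s): [2.22, 2.22, 2.79, 3.14, 3.14, 3.14].

### API

Orientations are given as a 3x3 rotation matrix whose columns are the frame's x, y, z axes.
In Python, from workcell import ctrl gives the robot as it stands.
- The arm moves only by the tool move_arm, never from a script. Its argument "series" is a list of rows, each a list of 3 entries, a list of its own where there are three numbers: the shift along the world's x, y, z in units of 40 mm (1.0 is 40 mm), then the turn about the world's z in units of 6 degrees (1.0 is 6 degrees), then the opening, from 0 (shut) to 1 (fully open). In form: [[[x, y, z], turn, hand], ...]. A call has 1 to 20 rows; each row is the pose to reach, as a shift and turn from the pose commanded when the call began; what a row does not reach only later rows make up. A row lasts 1/12 s, in which the tool goes at most 41.7 mm and 7.16 degrees, less where a joint would pass 70% of its speed; a pose out of reach is approached as far as the arm can. A call with a gripper value outside its range is refused whole. The fingers move at their own pace and stop on an object; the grip force is fixed at half the most. Time passes only in rows, so rows that repeat a pose let the fingers close. It gives the time, the measured TCP pose, the force, the opening and the grip force at its end, in the units of the state.
- ctrl.get_obs(): the state, without advancing time (a new reading comes with each control period).
- ctrl.get_image(name): name is "side" or "top"; returns a dict with "frame" (400x640x3 uint8, red, green, blue), "mtx" (3x3 intrinsics, pixels), "pose" (4x4, takes a point from camera to world coordinates). Camera axes: x right, y up, looking along -z (the intrinsics and any distortion apply to the point x, -y, -z); pixel columns grow to the right and rows downward; lengths in m; the calibration is good to about 2 mm. A picture is of the moment at which its call begins. There is no depth.
- ctrl.hand_in(): hands the job in; it is judged then, once.
Trained networks look in a picture, given as the dict that the camera call returned (one of the last four; its "shot" number tells which), for a name from the list of things; names that differ only in an ending like _2 or _b are one class to them, and where a whole thing is asked for, a point or a joint stands for the part that bears it (a point fixed in the world has none). Each returns a list of dicts, best first, with "confidence" (0 to 1); they miss things now and then, are a little off and sometimes report something else, mostly with a low value. They report only what shows in the picture. A call takes as long as a camera call. They do not tell look-alikes from the thing itself.
- ctrl.boxes_of(name, picture): "position" ([x, y, z] in m, in the coordinates of the camera as it stood for that picture, good to about 4 mm: the middle of the surface that is visible of it).
- ctrl.trace(name, picture): "region" (400x640 bool, what is visible of it).
- ctrl.mark_of(name, picture): "position" ([x, y, z] in m, in the coordinates of the camera as it stood for that picture, good to about 4 mm: a listed point, or the origin of a listed thing).
The state is a dict: "time": time; "q": joint angles; "qd": joint speeds; "tau": joint torques, N m; "eef_pos": TCP position; "tcp_rot": TCP orientation; "contact_force": force on the tool from outside, world axes, zero at the start; "torque": the same for the moment, N m; "gripper_width": finger opening in m; "finger_force": force on a finger pad.
Only numpy, scipy, OpenCV 4.12 (cv2) and the standard library are available. Lean on these libraries where they do the work, as an engineer would, in place of code of your own. Each camera call takes 0.05 s, during which the arm holds its last target. There are 200 camera calls.

### The job

The cleaned metal file boxes lying on the worktop are ready for the autoclave. Slide each of them lengthwise through the front of the carrier, right home against its back, with wide boxes in the wide channels and slim boxes in the slim ones. Then swing the front flap down shut and turn the latch clockwise until its arm lies across the front of the flap. Do not knock over or push away the glass bottle, the steel dispenser or the glass dish standing about.

Things in the scene. Friction and masses are not known exactly. Their poses are not given: they have to be found in the camera images.
- wide_box_a: Closed bare-aluminium endodontic file box, a plain rectangular block with a dark lid seam and rows of small dark vent holes above and below; 110 mm long (its x axis) x 48 mm wide (its y axis) x 20 mm high, about 120 g. Ends alike; it may go in either end first and either way up. Origin: the middle of the box. Starts flat on the worktop; may be absent (None).
- wide_box_b: A second wide box. Closed bare-aluminium endodontic file box, a plain rectangular block with a dark lid seam and rows of small dark vent holes above and below; 110 mm long (its x axis) x 48 mm wide (its y axis) x 20 mm high, about 120 g. Ends alike; it may go in either end first and either way up. Origin: the middle of the box. Starts flat on the worktop; may be absent (None).
- slim_box_a: Slim box. Closed bare-aluminium endodontic file box, a plain rectangular block with a dark lid seam and rows of small dark vent holes above and below; 110 mm long (its x axis) x 32 mm wide (its y axis) x 20 mm high, about 85 g. Ends alike; it may go in either end first and either way up. Origin: the middle of the box. Starts flat on the worktop; may be absent (None).
- slim_box_b: A second slim box. Closed bare-aluminium endodontic file box, a plain rectangular block with a dark lid seam and rows of small dark vent holes above and below; 110 mm long (its x axis) x 32 mm wide (its y axis) x 20 mm high, about 85 g. Ends alike; it may go in either end first and either way up. Origin: the middle of the box. Starts flat on the worktop; may be absent (None).
- slim_box_c: A third slim box. Closed bare-aluminium endodontic file box, a plain rectangular block with a dark lid seam and rows of small dark vent holes above and below; 110 mm long (its x axis) x 32 mm wide (its y axis) x 20 mm high, about 85 g. Ends alike; it may go in either end first and either way up. Origin: the middle of the box. Starts flat on the worktop; may be absent (None).
- carrier: Stainless sheet-metal carrier, fixed: five channels side by side, open to its front (-x, towards the robot), closed by a back wall. Origin: centre of the 225 mm wide block at worktop level. Its axes, used below: x = the way boxes slide in, y left, z up. Mouths at x = -50 mm, back wall at +56: 106 mm deep, so a 110 mm box pushed home stands 4 mm out of the mouth.
- carrier_sill (a point): Middle of the front edge of the carrier's floor plate (carrier x = -85, z = 4 mm). The 4 mm plate runs from here, 35 mm in front of the mouths, to the back: boxes must be raised onto it.
- carrier_roof (a point): Middle of the front top strip's upper face (carrier x = -37, z = 31 mm). Channels are 24 mm high inside (z 4 to 28) under a 3 mm thick strip over the first 26 mm from the mouth and another at the back; open between, where boxes show from above. Walls 3 mm thick with rounded noses. A fixed carrying handle bar stands over the rear (x = 47 mm, y within 50 mm, up to z = 62 mm).
- bay0 (a point): First channel from the left (+y), WIDE: 51 mm wide inside. The point is where a box's origin (its middle) lies when the box is fully home: on the channel's centre line, 51 mm inside the mouth, 10 mm above the channel floor.
- bay1 (a point): Second channel from the left, SLIM: 35 mm wide inside. Point as for bay0.
- bay2 (a point): Third channel from the left, WIDE: 51 mm inside. Point as for bay0.
- bay3 (a point): Fourth channel from the left, SLIM: 35 mm inside. Point as for bay0.
- bay4 (a point): Fifth channel, rightmost (-y), SLIM: 35 mm inside. Point as for bay0.
- flap (a joint): Front flap of the carrier, rad: 0 = shut, hanging in front of the mouths; grows as it swings forward, up and over; 2.95 = open at its stop, standing up above the mouths. Starts at 2.6 to 2.95. 120 g, slight friction (0.006 N m): its weight holds it open above about 2.3; pushed forward to below about 1.7 it falls shut by itself.
- flap_hinge (a point): Middle of the flap's hinge line, along the carrier's y at carrier x = -44, z = 36 mm. The flap is 2 mm sheet of L section, 222 mm wide: shut, a 20 mm leg runs from the hinge to -x, then a plate hangs down (carrier x = -64 mm) to z = 8 mm.
- flap_edge (a point): Middle of the free edge of the flap's plate, 20 mm along the leg and 28 mm down the plate from the hinge; a lip 60 mm wide and 9 mm deep stands out from the outer face there. Fully open it is at carrier x about -30, z about 67 mm, and can be pushed over to -x from behind (the +x side).
- latch (a joint): Quarter-turn latch at the carrier's right front corner, rad: at 0 its arm points along the carrier's -x, clear of the flap (released); grows clockwise seen from above; at 1.57 the arm points to +y and lies across the front of the shut flap (secured). Range -0.8 to 1.62, friction 0.03 N m, stays where left. Starts at -0.45 to -0.05.
- latch_grip (a point): On the latch's vertical axis (carrier x = -73, y = -144.5 mm), at the middle of its thumb fin, z = 49 mm. The fin is an upright blade 36 mm long (in line with the arm), 8 mm thick, from z = 38 to 60 mm on an 18 mm hub; it can be pinched from above across its thickness and turned.
- latch_tip (a point): Tip of the latch's arm, 58 mm from its axis, at z = 19 mm; the arm is 12 mm wide and 6 mm thick.
- spray_bottle: Bystander, loose: small glass bottle with a brass cap, 38 mm across, 80 mm high. Origin: centre of underside.
- dispenser: Bystander, loose: round steel dressing dispenser, 72 mm across, 58 mm high. Origin: centre of underside.
- dappen_dish: Bystander, loose: small glass dappen dish, 42 mm across, 26 mm high. Origin: centre of underside.
Not all that is in view belongs to the job. What is shaped like the slim_box_c but green or yellow is not meant. Leave any pink or turquoise look-alike of the slim_box_a alone.

How it is judged:
On the way, in this order (a step that is already met when the one before it is completed fails the run):
1. every box is home in a channel of its own width (((distance between wide_box_a and bay0 below 0.006 m and angle between the x axis of wide_box_a and the x axis of carrier, either way round below 0.08 rad) or (distance between wide_box_a and bay2 below 0.006 m and angle between the x axis of wide_box_a and the x axis of carrier, either way round below 0.08 rad)) and ((distance between wide_box_b and bay0 below 0.006 m and angle between the x axis of wide_box_b and the x axis of carrier, either way round below 0.08 rad) or (distance between wide_box_b and bay2 below 0.006 m and angle between the x axis of wide_box_b and the x axis of carrier, either way round below 0.08 rad)) and ((distance between slim_box_a and bay1 below 0.006 m and angle between the x axis of slim_box_a and the x axis of carrier, either way round below 0.08 rad) or (distance between slim_box_a and bay3 below 0.006 m and angle between the x axis of slim_box_a and the x axis of carrier, either way round below 0.08 rad) or (distance between slim_box_a and bay4 below 0.006 m and angle between the x axis of slim_box_a and the x axis of carrier, either way round below 0.08 rad)) and ((distance between slim_box_b and bay1 below 0.006 m and angle between the x axis of slim_box_b and the x axis of carrier, either way round below 0.08 rad) or (distance between slim_box_b and bay3 below 0.006 m and angle between the x axis of slim_box_b and the x axis of carrier, either way round below 0.08 rad) or (distance between slim_box_b and bay4 below 0.006 m and angle between the x axis of slim_box_b and the x axis of carrier, either way round below 0.08 rad)) and ((distance between slim_box_c and bay1 below 0.006 m and angle between the x axis of slim_box_c and the x axis of carrier, either way round below 0.08 rad) or (distance between slim_box_c and bay3 below 0.006 m and angle between the x axis of slim_box_c and the x axis of carrier, either way round below 0.08 rad) or (distance between slim_box_c and bay4 below 0.006 m and angle between the x axis of slim_box_c and the x axis of carrier, either way round below 0.08 rad))), for 0.2 s.
2. the flap is shut (value of joint flap below 0.1 rad), for 0.2 s.
3. the latch is turned across the shut flap (value of joint flap below 0.1 rad and value of joint latch above 1.35 rad), for 0.2 s.
At the end, for the whole second after the job is handed in: Every box present lies fully home in a channel of its own width (its origin within 6 mm of the channel's home point, in line within 0.08 rad) and at rest; the flap is shut (below 0.10 rad) and the latch turned across it (above 1.35 rad) (all of step 1 and all of step 3 and linear speed of each of wide_box_a, wide_box_b, slim_box_a, slim_box_b, slim_box_c below 0.02 m/s); the robot touches nothing.
It fails at once if a bystander (bottle, dispenser or dish) is knocked over or pushed more than 50 mm (distance of any of spray_bottle, dispenser, dappen_dish from where it was at the start of the episode above 0.05 m or angle between any of spray_bottle, dispenser, dappen_dish's own z axis and vertical above 0.6 rad).
Of wide_box_a, wide_box_b, slim_box_a, slim_box_b, slim_box_c only 3 to 5 are there at a start; the rules pass over those that are not, and their reading is None.
At some moment in a run one of wide_box_a, wide_box_b, slim_box_a, slim_box_b, slim_box_c may be knocked a few centimetres aside while the robot is not near it.
Once in a run the grip may slacken for a moment while it holds something.
It also fails if it takes over 210 s, if anything falls off the work surface, if the arm or the gripper's body presses on something with over 40 N, if the wrist force passes 120 N, or if a joint passes its speed limit or range.

## Working session

There is one attempt and no reset: what is moved stays moved. The work goes in short steps, Python scripts to look and compute and a tool call to move; the robot and the scene stay as the last step left them, time stands still between calls to the robot, and variables do not carry over. Pictures are saved under pics/ and viewed, at most 14 in all, crops included, and the job is handed in when it is done.

Besides the shell and the picture viewer there is one more tool, called after ">>>" as name(argument=value, ...), one argument or row to a line, values as JSON. move_arm: Moves the arm, as the interface text tells. Its arguments: {"type":"object","properties":{"series":{"type":"array","items":{"type":"array"}}},"required":["series"]}

```bash
mkdir -p pics; cat > h.py <<'E'
import numpy as np, cv2
from workcell import ctrl
def snap(n,f=None):
    p=ctrl.get_image(n)
    if f: cv2.imwrite('pics/'+f,cv2.cvtColor(p['frame'],cv2.COLOR_RGB2BGR))
    return p
def w(p,x): return (p['pose']@np.r_[x,1])[:3]
def ray(p,uv,z):
    K=p['mtx'];d=np.linalg.inv(K)@np.array([uv[0],uv[1],1.]);d=p['pose'][:3,:3]@(d*[1,-1,-1]);o=p['pose'][:3,3]
    return o+d*(z-o[2])/d[2]
def proj(p,X):
    c=np.linalg.inv(p['pose'])@np.r_[X,1];c=c[:3]*[1,-1,-1];u=p['mtx']@c;return u[:2]/u[2]
E
python3 - <<'E'
from h import *
o=ctrl.get_obs();print(o['time'],o['eef_pos'],o['gripper_width'])
for c in ['top','side']:
    p=snap(c,c+'0.png');print(c,p['pose'].round(3).tolist(),p['mtx'].round(1).tolist(),[k for k in p])
    for n in ['wide_box_a','slim_box_a','carrier','spray_bottle','dispenser','dappen_dish','carrier_sill','carrier_roof','bay0','bay1','bay2','bay3','bay4','flap_hinge','flap_edge','latch_grip','latch_tip']:
        for d in ctrl.mark_of(n,p)[:8]:
            if d['confidence']>.2: 
                x=w(p,d['position']);print(c,n,round(d['confidence'],2),x.round(3),proj(p,x).round())
E
```

```text
0.0 [ 0.2099131  -0.58816392  0.21385729] 0.09186567628874887
top [[0.004, 0.994, -0.111, 0.365], [-1.0, 0.001, -0.021, -0.102], [-0.021, 0.111, 0.994, 1.503], [0.0, 0.0, 0.0, 1.0]] [[510.7, 0.0, 317.7], [0.0, 510.7, 201.6], [0.0, 0.0, 1.0]] ['frame', 'mtx', 'pose', 'shot']
top wide_box_a 0.82 [0.458 0.374 0.01 ] [166. 226.]
top wide_box_a 0.56 [ 0.449 -0.372  0.011] [421. 230.]
top wide_box_a 0.56 [ 0.637 -0.373  0.002] [420. 167.]
top wide_box_a 0.32 [ 0.607 -0.019  0.03 ] [300. 175.]
top slim_box_a 0.97 [ 0.45  -0.374  0.011] [422. 230.]
top slim_box_a 0.83 [0.443 0.246 0.012] [210. 231.]
top slim_box_a 0.83 [0.621 0.28  0.009] [200. 172.]
top slim_box_a 0.74 [ 0.489 -0.557  0.013] [485. 217.]
top slim_box_a 0.69 [ 0.588 -0.161  0.051] [349. 181.]
top slim_box_a 0.64 [ 0.291 -0.33   0.013] [408. 285.]
top slim_box_a 0.62 [0.259 0.259 0.01 ] [203. 295.]
top carrier 0.74 [ 0.645 -0.013  0.004] [298. 164.]
top dispenser 0.92 [ 0.632 -0.376  0.002] [421. 169.]
top dappen_dish 0.51 [ 0.612 -0.28   0.002] [388. 175.]
top carrier_sill 0.89 [ 0.564 -0.026  0.008] [303. 191.]
top carrier_r
[... 3435 characters left out ...]
.8 [0.636 0.071 0.017] [261. 238.]
side bay3 0.74 [ 0.655 -0.016  0.018] [267. 219.]
side bay3 0.73 [0.643 0.031 0.017] [264. 229.]
side bay3 0.66 [ 0.653 -0.099  0.015] [276. 203.]
side bay4 0.88 [ 0.655 -0.066  0.015] [272. 210.]
side bay4 0.8 [0.636 0.071 0.017] [261. 238.]
side bay4 0.74 [ 0.655 -0.016  0.018] [267. 219.]
side bay4 0.73 [0.643 0.031 0.017] [264. 229.]
side bay4 0.66 [ 0.653 -0.099  0.015] [276. 203.]
side flap_hinge 0.7 [ 0.599 -0.019  0.038] [282. 218.]
side flap_hinge 0.67 [ 0.587 -0.164  0.052] [300. 188.]
side flap_edge 0.73 [ 0.613 -0.013  0.07 ] [276. 211.]
side latch_grip 0.6 [ 0.587 -0.162  0.05 ] [299. 189.]
side latch_tip 0.47 [ 0.532 -0.179  0.022] [316. 195.]
```

View pics/top0.png

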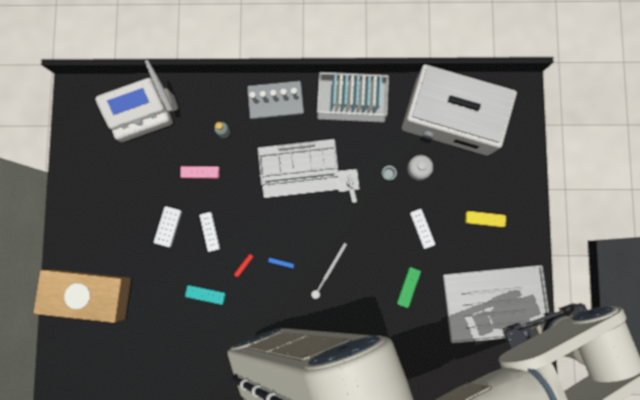

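View pics/side0.png

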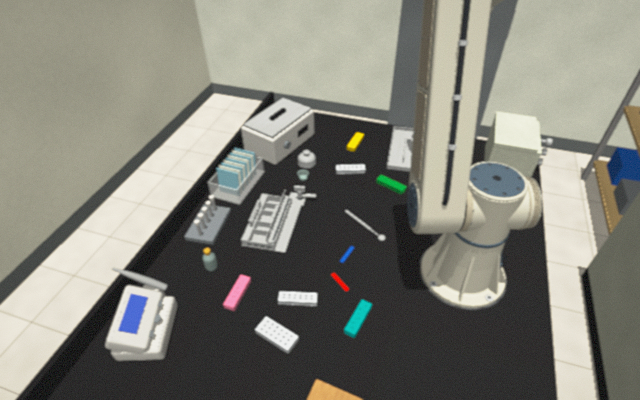

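The top view shows the white perforated aluminium boxes: wide at (167,226), slim at (209,231) and slim at (422,229). The look-alikes are pink (200,172), turquoise (205,295), yellow (485,218) and green (409,287), and they stay put. The carrier is at (300,165) with its flap up, and the latch at (352,185). I'll confirm with a crop and measure precisely.

```bash
cat >> h.py <<'E'
from scipy.optimize import least_squares
BY=[.084,.038,-.008,-.054,-.092]
def R2(a): return np.array([[np.cos(a),-np.sin(a)],[np.sin(a),np.cos(a)]])
def boxes(p,names=('wide_box_a','slim_box_a')):
    out=[]
    for n in names:
        for d in ctrl.trace(n,p):
            m=d['region'].astype(np.uint8)
            if m.sum()<80: continue
            px=p['frame'][m>0].astype(float).mean(0); sat=(px.max()-px.min())/px.max()
            c,_=cv2.findContours(m,0,2);c=max(c,key=cv2.contourArea)[:,0,:].astype(float)
            W=np.array([ray(p,u,.02)[:2] for u in c]);r=cv2.minAreaRect((W*1e4).astype(np.float32))
            b=cv2.boxPoints(r)/1e4;e=[b[1]-b[0],b[2]-b[1]];e.sort(key=np.linalg.norm)
            a=np.arctan2(e[1][1],e[1][0]);a=(a+np.pi/2)%np.pi-np.pi/2
            out.append((n,round(d['confidence'],2),(np.array(r[0])/1e4).round(4),round(np.degrees(a),1),[round(np.linalg.norm(q)*1e3,1) for q in e],round(sat,2),px.round()))
    return out
E
python3 - <<'E'
from h import *
p=snap('top')
for b in boxes(p): print(*b)
# carrier fit
loc={'carrier_sill':[(-.085,0)],'carrier_roof':[(-.037,0)],'flap_hinge':[(-.044,0)],'bay0':[(.001,y) for y in BY],'latch_grip':[(-.073,-.1445)],'carrier':[(0,0)]}
P=[p]+[snap('side')]
for sel in (P[:1],P[1:],P):
    obs=[]
    for q in sel:
        for n in loc:
            for d in ctrl.mark_of(n,q):
                if d['confidence']>.4: obs.append((n,w(q,d['position'])[:2]))
    def res(t):
        r=[]
        for n,x in obs:
            L=[t[:2]+R2(t[2])@np.array(l)-x for l in loc[n]]
            r+=list(min(L,key=np.linalg.norm))
        return r
    s=least_squares(res,[.645,-.015,.1],loss='soft_l1',f_scale=.004);print(len(obs),s.x.round(4),np.abs(s.fun).round(4).max())
print(ctrl.get_obs()['tcp_rot'].round(3).tolist())
f=p['frame'];a=cv2.resize(f[195:260,150:250],None,fx=4,fy=4,interpolation=2);b=cv2.resize(f[195:260,390:490],None,fx=4,fy=4,interpolation=2);c=cv2.resize(f[125:215,245:400],None,fx=5,fy=3.7,interpolation=2)[:333,:800-0]
o=np.zeros((593,800,3),np.uint8);o[:260,:400]=a;o[:260,400:]=b;o[260:593,:775]=c
cv2.imwrite('pics/crop.png',o[...,::-1])
E
```

```text
slim_box_a 0.94 [ 0.4531 -0.3709] 19.0 [np.float32(39.0), np.float32(114.6)] 0.01 [206. 208. 209.]
slim_box_a 0.87 [ 0.4816 -0.5548] 83.4 [np.float32(33.4), np.float32(110.8)] 0.69 [226. 210.  70.]
slim_box_a 0.83 [0.6185 0.2776] -90.0 [np.float32(35.9), np.float32(113.5)] 0.3 [217. 153. 176.]
slim_box_a 0.83 [0.2624 0.2528] 77.6 [np.float32(38.1), np.float32(116.8)] 0.65 [ 63. 177. 173.]
slim_box_a 0.7 [0.4436 0.2448] 15.5 [np.float32(36.1), np.float32(108.9)] 0.01 [218. 221. 222.]
slim_box_a 0.7 [ 0.6295 -0.0394] 86.8 [np.float32(178.0), np.float32(298.5)] 0.01 [192. 193. 191.]
slim_box_a 0.58 [ 0.2845 -0.3296] -20.8 [np.float32(38.1), np.float32(113.6)] 0.56 [ 73. 166.  96.]
slim_box_a 0.47 [ 0.6172 -0.2781] -45.7 [np.float32(37.4), np.float32(37.7)] 0.07 [141. 151. 149.]
11 [ 0.644  -0.0108  0.1179] 0.1013
10 [ 0.6456 -0.0116  0.0958] 0.0056
21 [ 0.6448 -0.0112  0.1053] 0.101
[[0.942, 0.336, 0.0], [0.336, -0.942, 0.0], [0.0, 0.0, -1.0]]
```

View pics/crop.png

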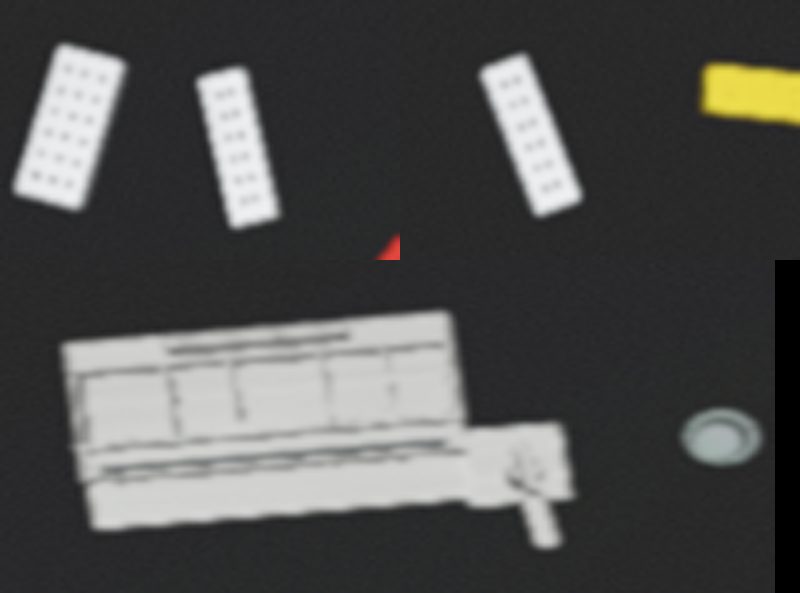

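The crop confirms three plain aluminium boxes: one wide (left, 6 by 3 holes) and two slim (6 by 2 holes). Next: sub-pixel refinement, then move.

```bash
cat >> h.py <<'E'
def blob(p,X,z=.02,thr=115,half=30):
    "bright grey blob round world point X -> centre, yaw deg, sizes"
    u=proj(p,np.r_[X,z]).astype(int);x0,y0=u-half
    f=p['frame'][y0:y0+2*half,x0:x0+2*half].astype(float);g=cv2.resize(f,None,fx=8,fy=8,interpolation=cv2.INTER_CUBIC)
    m=((g.min(2)>thr)&(g.max(2)-g.min(2)<40)).astype(np.uint8);n,l,s,c=cv2.connectedComponentsWithStats(m)
    k=min([i for i in range(1,n) if s[i,4]>8000],key=lambda i:np.linalg.norm(c[i]-8*half))
    c,_=cv2.findContours((l==k).astype(np.uint8),0,2);c=max(c,key=cv2.contourArea)[:,0,:].astype(float)
    c=(c+.5)/8-.5+[x0,y0];W=np.array([ray(p,q,z)[:2] for q in c]);r=cv2.minAreaRect((W*1e4).astype(np.float32))
    b=cv2.boxPoints(r)/1e4;e=[b[1]-b[0],b[2]-b[1]];e.sort(key=np.linalg.norm)
    a=(np.arctan2(e[1][1],e[1][0])+np.pi/2)%np.pi-np.pi/2
    return (np.array(r[0])/1e4).round(4),round(float(np.degrees(a)),1),[round(float(np.linalg.norm(q))*1e3,1) for q in e]
def edge(p,A,B,nrm,z,n=40,L=.02):
    "subpixel dark->bright edge points near world segment AB, searched along nrm; returns world pts"
    g=cv2.cvtColor(p['frame'],cv2.COLOR_RGB2GRAY).astype(np.float32);o=[]
    for t in np.linspace(0,1,n):
        q=np.array(A)*(1-t)+np.array(B)*t;S=np.linspace(-L,L,81);P=np.array([proj(p,np.r_[q+s*np.array(nrm),z]) for s in S],np.float32)
        v=cv2.remap(g,P[:,0][:,None],P[:,1][:,None],1)[:,0];d=v-110;k=np.where((d[:-1]<0)&(d[1:]>=0))[0]
        if len(k): o.append(q+S[k[np.argmin(abs(S[k]))]]*np.array(nrm))
    return np.array(o)
E
python3 - <<'E'
from h import *
p=snap('top');s=snap('side')
for X in [(.46,.375),(.444,.245),(.453,-.371)]:
    print(blob(p,X),end=' ')
    try: print(blob(s,X))
    except Exception as e: print(e)
for c in (p,s):
  th=.1;C=np.array([.645,-.0115])
  for it in range(3):
    x=R2(th)[:,0];y=R2(th)[:,1];g=lambda a,b:C+a*x+b*y
    E=edge(c,g(-.085,.105),g(-.085,-.10),x,.004);k=np.polyfit(E[:,1],E[:,0],1)
    r=E[:,0]-np.polyval(k,E[:,1]);G=abs(r)<.002;k=np.polyfit(E[G,1],E[G,0],1);th=-np.arctan(k[0])
    F=edge(c,g(-.08,.1125),g(-.055,.1125),-y,.004,20)
    x=R2(th)[:,0];y=R2(th)[:,1]
    C=(np.median(E@x)+.085)*x+(np.median(F@y)-.1125)*y
    print(C.round(4),th.round(4),np.std(r).round(4),len(E),len(F),np.std(F@y).round(4))
  C=C; print([ (C+R2(th)@np.array([.001,b])).round(4).tolist() for b in BY])
E
```

```text
(array([0.458, 0.37 ]), -15.2, [54.9, 115.6]) (array([0.459 , 0.3733]), -15.3, [56.4, 117.6])
(array([0.4433, 0.2458]), 14.6, [38.8, 115.8]) (array([0.4434, 0.2517]), 14.5, [48.4, 115.8])
(array([ 0.4539, -0.3737]), 20.3, [38.8, 115.5]) (array([ 0.4525, -0.3651]), 19.1, [62.5, 118.2])
[ 0.6404 -0.0098] 0.1136 0.0005 40 20 0.0003
[ 0.6404 -0.01  ] 0.1138 0.0004 40 20 0.0004
[ 0.6404 -0.01  ] 0.1141 0.0004 40 20 0.0004
[[0.6318, 0.0736], [0.6371, 0.0279], [0.6423, -0.0178], [0.6476, -0.0635], [0.6519, -0.1013]]
[ 0.6412 -0.0082] 0.111 0.0002 40 20 0.0003
[ 0.6412 -0.0082] 0.1117 0.0002 40 20 0.0003
[ 0.6412 -0.0082] 0.1119 0.0002 40 20 0.0003
[[0.6328, 0.0754], [0.6379, 0.0297], [0.6431, -0.016], [0.6482, -0.0618], [0.6525, -0.0995]]
```

>>> move_arm(
  series=[
    [[6,12.2,0],-0.83,1],
    [[6,12.2,0],-0.83,1],
    [[6,12.2,0],-0.83,1],
    [[6,12.2,0],-0.83,1],
    [[6,12.2,0],-0.83,1],
    [[6,12.2,0],-0.83,1],
    [[6,12.2,0],-0.83,1],
    [[6,12.2,0],-0.83,1],
    [[6,12.2,0],-0.83,1],
    [[6,12.2,0],-0.83,1],
    [[6,12.2,0],-0.83,1],
    [[6,12.2,0],-0.83,1],
    [[6,12.2,0],-0.83,1],
    [[4.92,20.6,-2.5],-0.83,1],
    [[4.92,20.6,-2.5],-0.83,1],
    [[4.92,20.6,-2.5],-0.83,1],
    [[4.92,20.6,-2.5],-0.83,1],
    [[4.92,20.6,-2.5],-0.83,1],
    [[4.92,20.6,-2.5],-0.83,1],
    [[4.92,20.6,-2.5],-0.83,1],
  ],
)

```text
time: 4.97
eef_pos: [0.414, 0.1771, 0.1322]
tcp_rot: [[0.967, 0.253, 0.001], [0.253, -0.967, 0.0], [0.001, -0.0, -1.0]]
contact_force: [0.7, 0.2, 0.5]
gripper_width: 0.0917
finger_force: 0.0
```

>>> move_arm(
  series=[
    [[0,0,0],0,1],
    [[0,0,0],0,1],
    [[0,0,0],0,1],
  ],
)

```text
time: 5.22
eef_pos: [0.4143, 0.1751, 0.1325]
tcp_rot: [[0.967, 0.254, -0.0], [0.254, -0.967, -0.0], [-0.0, 0.0, -1.0]]
contact_force: [0.9, -0.8, 0.7]
gripper_width: 0.0919
finger_force: 0.0
```

```bash
python3 - <<'E'
from h import *
p=snap('top');o=ctrl.get_obs();print(o['eef_pos'].round(4),o['q'].round(2))
for X in [(.46,.375),(.453,-.371)]: print(blob(p,X))
s=snap('side');print(blob(s,(.4434,.25)))
E
```

```text
[0.4146 0.1745 0.1327] [ 0.4   0.19  2.07 -0.    0.88  1.71]
(array([0.4471, 0.3546]), 0.2, [135.4, 142.5])
(array([ 0.4539, -0.3737]), 20.2, [38.8, 115.6])
(array([0.4444, 0.2519]), 14.5, [48.3, 113.7])
```

>>> move_arm(
  series=[
    [[-0.19,1.55,0],0,1],
    [[-0.19,1.55,0],0,1],
    [[-0.19,1.55,-1],0,1],
    [[-0.19,1.55,-2],0,1],
    [[-0.19,1.55,-2.8],0,1],
    [[-0.19,1.55,-3.2],0,1],
    [[-0.19,1.55,-3.2],0,1],
    [[-0.19,1.55,-3.2],0,0],
    [[-0.19,1.55,-3.2],0,0],
    [[-0.19,1.55,-3.2],0,0],
    [[-0.19,1.55,-3.2],0,0],
    [[-0.19,1.55,-3.2],0,0],
    [[-0.19,1.55,-3.2],0,0],
    [[-0.19,1.55,-3.2],0,0],
    [[-0.19,1.55,-3.2],0,0],
    [[-0.19,1.55,-3.2],0,0],
  ],
)

```text
time: 6.65
eef_pos: [0.4068, 0.2372, 0.0045]
tcp_rot: [[0.967, 0.253, 0.0], [0.253, -0.967, 0.0], [0.0, -0.0, -1.0]]
contact_force: [0.1, 0.6, -0.3]
gripper_width: 0.0337
finger_force: 0.2
```

>>> move_arm(
  series=[
    [[0,0,0],0,0],
    [[0,0,0],0,0],
    [[0,0,0],0,0],
    [[0,0,0.7],0,0],
    [[0,0,1.4],0,0],
    [[0.4,-1,1.4],-0.4,0],
    [[0.7,-2,1.4],-1,0],
    [[1.13,-3,1.4],-1.37,0],
    [[1.13,-4,1.4],-1.37,0],
    [[1.13,-5,1.4],-1.37,0],
    [[1.13,-5.8,1.4],-1.37,0],
    [[1.13,-5.8,1.4],-1.37,0],
    [[1.13,-5.8,1],-1.37,0],
    [[1.13,-5.8,0.6],-1.37,0],
    [[1.13,-5.8,0.6],-1.37,0],
    [[1.13,-5.8,0.6],-1.37,0],
  ],
)

```text
time: 7.98
eef_pos: [0.4511, 0.0053, 0.0279]
tcp_rot: [[0.994, 0.112, -0.002], [0.112, -0.994, 0.0], [-0.002, -0.0, -1.0]]
contact_force: [-0.5, -0.3, -0.0]
gripper_width: 0.0319
finger_force: 3.0
```

```bash
python3 - <<'E'
from h import *
p=snap('top','hold1.png');o=ctrl.get_obs();print(o['eef_pos'].round(4),o['gripper_width'],o['finger_force'],np.degrees(np.arctan2(o['tcp_rot'][1,0],o['tcp_rot'][0,0])))
s=snap('side','hold1s.png')
f=cv2.resize(p['frame'][120:270,230:380],None,fx=4,fy=4,interpolation=2)
cv2.imwrite('pics/hold1c.png',f[...,::-1])
E
```

```text
[0.4518 0.0055 0.0285] 0.03211862687078938 2.9999859631061554 6.465280174357877
```

View pics/hold1c.png

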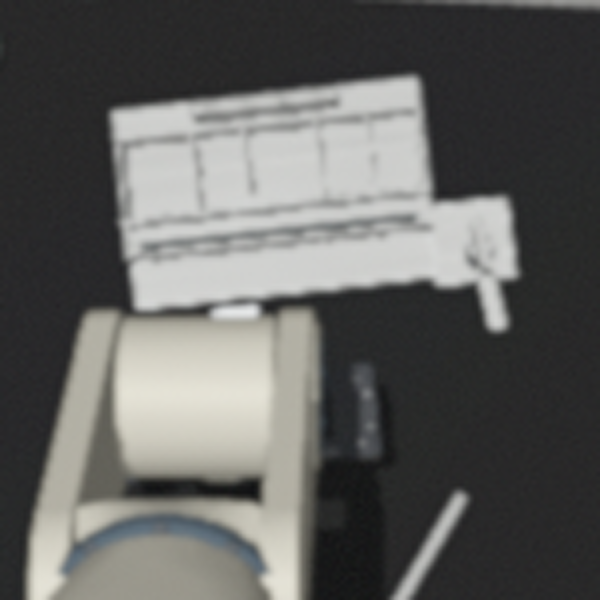

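The box (tip at crop (236,312)) is held in front of the carrier. I'll overlay a carrier model plus the predicted held box on both views to check lateral alignment.

```bash
cat >> h.py <<'E'
C0=np.array([.643,-.0115]);TH=.113
def c2w(v,C=None,th=None):
    C=C0 if C is None else C;th=TH if th is None else th
    return np.r_[C+R2(th)@np.array(v[:2]),v[2]]
def over(p,segs,win,k,f):
    x0,y0,x1,y1=win;im=cv2.resize(p['frame'][y0:y1,x0:x1],None,fx=k,fy=k,interpolation=2)[...,::-1].copy()
    for a,b,col in segs:
        q=[tuple(int(v) for v in ((proj(p,z)+.5-[x0,y0])*k).round()) for z in (a,b)];cv2.line(im,*q,col,1,cv2.LINE_AA)
    cv2.imwrite('pics/'+f,im);return im
def model():
    S=[];r=(0,0,255);g=(0,200,0);b=(255,80,0)
    for a,c in [((-.085,.1125,.004),(-.085,-.1125,.004)),((-.085,.1125,.004),(-.05,.1125,.004)),((.059,.1125,.031),(.059,-.1125,.031))]: S.append((c2w(a),c2w(c),r))
    for y in [.1125-.0015,.0555+.0015-.0015+.0015-.0015+.0,.019-.0005,-.035,-.073,-.111]: pass
    for y in [.111,.057,.019,-.035,-.073,-.111]: S.append((c2w((-.024,y,.029)),c2w((.04,y,.029)),g))
    return S
def heldbox(tcp,yaw,off,wd,zb):
    x=R2(yaw)[:,0];y=R2(yaw)[:,1];c=tcp[:2]+off*x;P=[np.r_[c+i*.055*x+j*wd/2*y,zb] for i,j in((-1,-1),(1,-1),(1,1),(-1,1))]
    return [(P[i],P[(i+1)%4],(255,0,255)) for i in range(4)]
E
python3 - <<'E'
from h import *
o=ctrl.get_obs();p=snap('top');s=snap('side')
S=model()+heldbox(o['eef_pos'],np.arctan2(o['tcp_rot'][1,0],o['tcp_rot'][0,0]),.038,.032,o['eef_pos'][2]+.0155)
a=over(p,S,(250,135,370,210),6.6,'o1.png');b=over(s,S,(235,195,355,262),6.6,'o2.png')
o=np.vstack([a[140:],b])[:,:792] if 0 else None
a=cv2.resize(a,(600,375));b=cv2.resize(b,(400,223))
m=np.zeros((600,600,3),np.uint8);m[:375,:]=a;m[377:600,:400]=b;cv2.imwrite('pics/o.png',m)
E
```

```text
(no output)
```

View pics/o1.png

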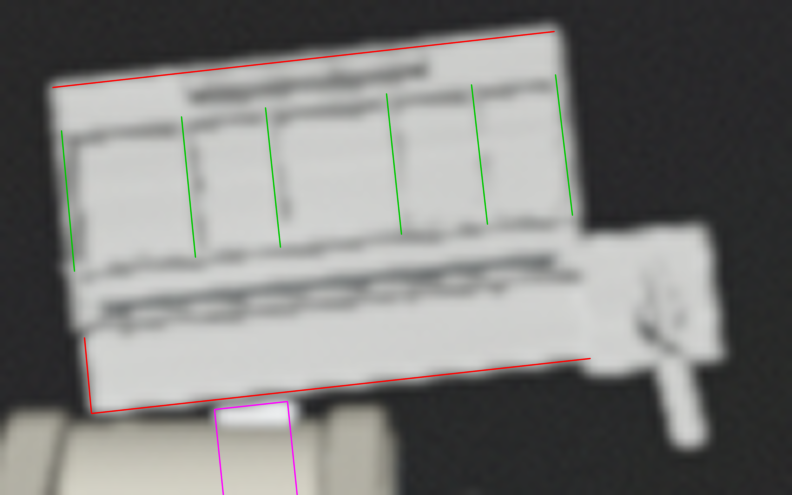

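View pics/o2.png

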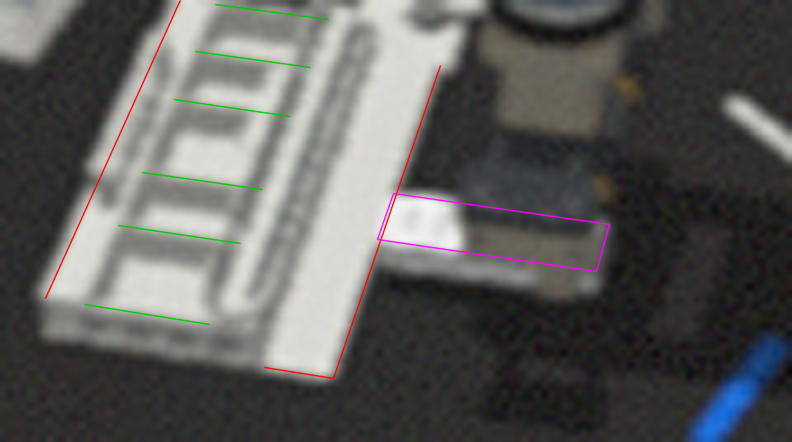

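Overlays agree to within about 1 mm. The held box sits about 1 mm towards -y, so I add +1 mm and insert partway.

>>> move_arm(
  series=[
    [[0,0.025,-0.45],0,0],
    [[0,0.025,-0.45],0,0],
    [[0.3,0.06,-0.45],0,0],
    [[0.6,0.095,-0.45],0,0],
    [[0.9,0.13,-0.45],0,0],
    [[1.1,0.15,-0.45],0,0],
    [[1.2,0.16,-0.45],0,0],
    [[1.3,0.17,-0.45],0,0],
    [[1.4,0.185,-0.45],0,0],
    [[1.5,0.195,-0.45],0,0],
    [[1.6,0.205,-0.45],0,0],
    [[1.75,0.225,-0.45],0,0],
    [[1.75,0.225,-0.45],0,0],
  ],
)

```text
time: 9.27
eef_pos: [0.5014, 0.0126, 0.0063]
tcp_rot: [[0.993, 0.113, -0.039], [0.113, -0.994, -0.002], [-0.039, -0.002, -0.999]]
contact_force: [-43.0, -9.3, 9.0]
gripper_width: 0.0317
finger_force: 30.0
```

Blocked near the mouth (-43 N). I'll back off and look at the relation again.

>>> move_arm(
  series=[
    [[-0.5,-0.06,0],0,0],
    [[-0.9,-0.1,0],0,0],
    [[-0.9,-0.1,0],0,0],
    [[-0.9,-0.1,0],0,0],
  ],
)

```text
time: 9.6
eef_pos: [0.4864, 0.0102, 0.0112]
tcp_rot: [[0.994, 0.112, 0.001], [0.112, -0.994, 0.0], [0.001, 0.0, -1.0]]
contact_force: [0.4, 0.1, -0.8]
gripper_width: 0.0316
finger_force: 30.0
```

```bash
python3 - <<'E'
from h import *
o=ctrl.get_obs();p=snap('top');s=snap('side');print(o['eef_pos'],o['tcp_rot'].round(3).tolist(),o['contact_force'].round(1))
S=model()+heldbox(o['eef_pos'],np.arctan2(o['tcp_rot'][1,0],o['tcp_rot'][0,0]),.038,.032,o['eef_pos'][2]+.0155)
for y in BY: S.append((c2w((-.085,y,.004)),c2w((-.03,y,.004)),(0,160,255)))
a=over(p,S,(250,150,340,215),8.8,'o3.png');b=over(s,S,(245,195,335,262),8.8,'o4.png')
E
```

```text
[0.4863542  0.01018927 0.01116938] [[0.994, 0.112, 0.001], [0.112, -0.994, 0.0], [0.001, 0.0, -1.0]] [ 0.4  0.1 -0.8]
```

View pics/o3.png

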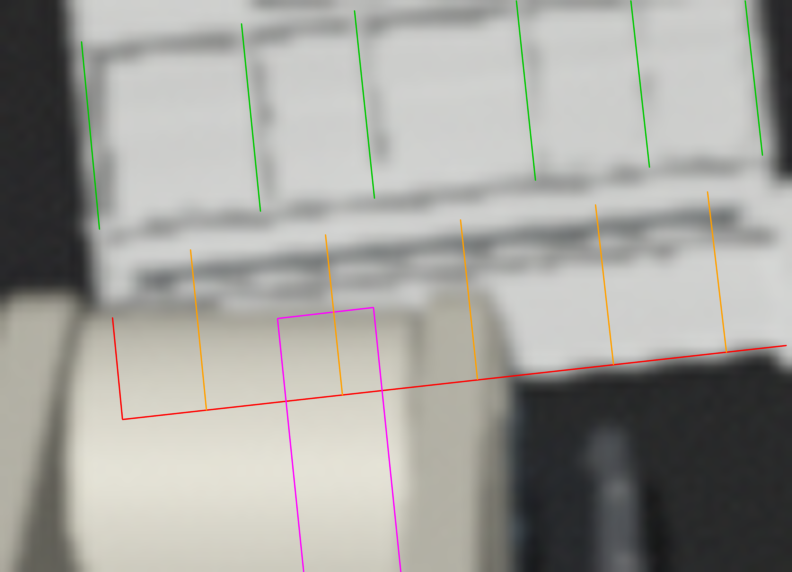

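View pics/o4.png

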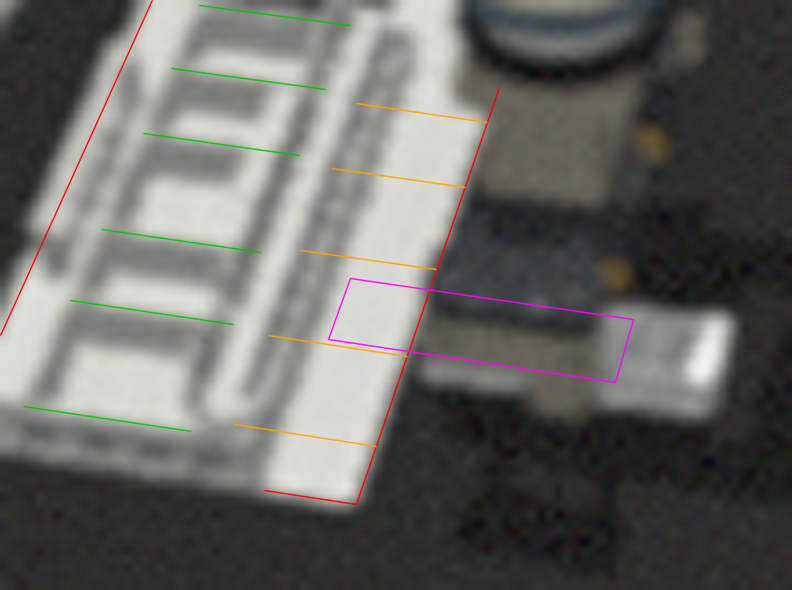

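The box slipped about 34 mm back in the grip. Its nose had drooped when the grip slackened (force was 3 N) and it hit the sill. I'll set it down, clear the arm and re-measure.

>>> move_arm(
  series=[
    [[-0.5,-0.06,0],0,0],
    [[-0.8,-0.09,0],0,0],
    [[-0.8,-0.09,0],0,0],
    [[-0.8,-0.09,-0.15],0,0],
    [[-0.8,-0.09,-0.15],0,0],
    [[-0.8,-0.09,-0.15],0,0.6],
    [[-0.8,-0.09,-0.15],0,0.8],
    [[-0.8,-0.09,-0.15],0,1],
    [[-0.8,-0.09,-0.15],0,1],
    [[-0.8,-0.09,-0.15],0,1],
    [[-0.8,-0.09,1],0,1],
    [[-0.8,-0.09,2],0,1],
    [[-0.8,-0.6,2.5],0,1],
    [[-0.8,-2,2.5],0,1],
    [[-0.8,-3,2.5],0,1],
    [[-0.8,-4,2.5],0,1],
    [[-0.8,-5,2.5],0,1],
    [[-0.8,-6,2.5],0,1],
    [[-0.8,-6,2.5],0,1],
    [[-0.8,-6,2.5],0,1],
  ],
)

```text
time: 11.37
eef_pos: [0.454, -0.2324, 0.1105]
tcp_rot: [[0.994, 0.108, 0.001], [0.108, -0.994, -0.001], [0.001, 0.001, -1.0]]
contact_force: [-0.9, -0.1, 0.4]
gripper_width: 0.0918
finger_force: 0.0
```

```bash
python3 - <<'E'
from h import *
o=ctrl.get_obs();p=snap('top','t2.png');s=snap('side','s2.png');print(o['time'],o['eef_pos'].round(4),o['contact_force'].round(1))
for b in boxes(p,('slim_box_a',)): print(*b)
for X in [(.46,.37),(.43,.0),(.453,-.371)]:
    for q in (p,s):
        try: print(blob(q,X))
        except Exception as e: print(e)
E
```

```text
11.3667 [ 0.454  -0.2324  0.1105] [-0.9 -0.1  0.4]
slim_box_a 0.86 [0.4556 0.005 ] 6.1 [np.float32(32.9), np.float32(109.9)] 0.02 [223. 226. 227.]
slim_box_a 0.82 [ 0.2847 -0.3342] -24.5 [np.float32(31.7), np.float32(111.3)] 0.49 [ 91. 179. 110.]
slim_box_a 0.77 [ 0.4805 -0.5547] 85.1 [np.float32(32.3), np.float32(109.4)] 0.69 [230. 214.  72.]
slim_box_a 0.65 [0.6185 0.2776] -90.0 [np.float32(35.9), np.float32(113.2)] 0.3 [218. 154. 177.]
slim_box_a 0.63 [0.2621 0.2535] 78.4 [np.float32(34.4), np.float32(112.7)] 0.65 [ 65. 184. 180.]
slim_box_a 0.55 [ 0.4213 -0.3867] -1.1 [np.float32(28.7), np.float32(43.5)] 0.01 [222. 224. 225.]
slim_box_a 0.17 [ 0.5691 -0.1672] 9.7 [np.float32(16.5), np.float32(75.7)] 0.01 [185. 186. 184.]
(array([0.458, 0.37 ]), -15.3, [54.8, 115.5])
(array([0.4591, 0.3732]), -15.3, [56.2, 117.4])
(array([0.4554, 0.0051]), 6.0, [39.0, 116.2])
(array([0.4559, 0.0118]), 6.1, [52.5, 117.0])
(array([ 0.4564, -0.3455]), 0.1, [127.3, 173.5])
(array([ 0.442 , -0.3698]), 21.1, [59.1, 96.8])
```

>>> move_arm(
  series=[
    [[-0.91,2,0],0,1],
    [[-0.91,4,0],0,1],
    [[-0.91,5.83,0],0,1],
    [[-0.91,5.83,0],0,1],
    [[-0.91,5.83,0],0,1],
    [[-0.91,5.83,0],0,1],
    [[-0.91,5.83,-1],0,1],
    [[-0.91,5.83,-2],0,1],
    [[-0.91,5.83,-2.65],0,1],
    [[-0.91,5.83,-2.65],0,1],
    [[-0.91,5.83,-2.65],0,0],
    [[-0.91,5.83,-2.65],0,0],
    [[-0.91,5.83,-2.65],0,0],
    [[-0.91,5.83,-2.65],0,0],
    [[-0.91,5.83,-2.65],0,0],
    [[-0.91,5.83,-2.65],0,0],
    [[-0.91,5.83,-2.65],0,0],
    [[-0.91,5.83,-2.65],0,0],
    [[-0.91,5.83,-2.65],0,0],
    [[-0.91,5.83,-2.65],0,0],
  ],
)

```text
time: 13.18
eef_pos: [0.4176, 0.0032, 0.0045]
tcp_rot: [[0.994, 0.112, 0.0], [0.112, -0.994, -0.0], [0.0, 0.0, -1.0]]
contact_force: [-0.0, 0.7, 1.4]
gripper_width: 0.0318
finger_force: 30.0
```

>>> move_arm(
  series=[
    [[0,0,0],0,0],
    [[0,0,0],0,0],
    [[0,0,0],0,0],
    [[0,0,0.17],0,0],
    [[0,0,0.17],0,0],
    [[0,0,0.17],0,0],
  ],
)

```text
time: 13.68
eef_pos: [0.4179, 0.0033, 0.0116]
tcp_rot: [[0.994, 0.112, 0.001], [0.112, -0.994, 0.0], [0.001, 0.0, -1.0]]
contact_force: [-1.5, -0.9, -0.8]
gripper_width: 0.0313
finger_force: 30.0
```

>>> move_arm(
  series=[
    [[0.3,0.015,0],0,0],
    [[0.6,0.05,0],0,0],
    [[0.9,0.08,0],0,0],
    [[1.2,0.115,0],0,0],
    [[1.5,0.15,0],0,0],
    [[1.7,0.17,-0.02],0,0],
    [[1.85,0.19,-0.02],0,0],
    [[1.95,0.2,-0.02],0,0],
    [[2.05,0.21,-0.02],0,0],
    [[2.15,0.225,-0.02],0,0],
    [[2.25,0.235,-0.02],0,0],
    [[2.35,0.245,-0.02],0,0],
    [[2.35,0.245,-0.02],0,0],
  ],
)

```text
time: 14.77
eef_pos: [0.5126, 0.0132, 0.0106]
tcp_rot: [[0.994, 0.112, 0.001], [0.112, -0.994, 0.0], [0.001, 0.0, -1.0]]
contact_force: [-0.2, 0.2, 0.5]
gripper_width: 0.0319
finger_force: 30.0
```

Entered the mouth cleanly. Continuing.

>>> move_arm(
  series=[
    [[0.3,0.034,0],0,0],
    [[0.6,0.068,0],0,0],
    [[0.9,0.1,0],0,0],
    [[1.2,0.136,0],0,0],
    [[1.4,0.158,0],0,0],
    [[1.4,0.158,0],0,0],
  ],
)

```text
time: 15.27
eef_pos: [0.5692, 0.0195, 0.0106]
tcp_rot: [[0.994, 0.112, 0.002], [0.112, -0.994, 0.0], [0.002, 0.0, -1.0]]
contact_force: [0.7, 0.0, -0.9]
gripper_width: 0.0314
finger_force: 30.0
```

>>> move_arm(
  series=[
    [[0,0,0],0,0.55],
    [[0,0,0],0,0.55],
    [[0,0,0],0,0.55],
    [[0,0,0],0,0.55],
    [[-0.4,-0.045,0],0,0.55],
    [[-0.8,-0.09,-0.05],0,0.55],
    [[-1.2,-0.136,-0.08],0,0.55],
    [[-1.2,-0.136,-0.08],0,0.3],
    [[-1.2,-0.136,-0.08],0,0],
    [[-1.2,-0.136,-0.08],0,0],
    [[-1.2,-0.136,-0.08],0,0],
    [[-1.2,-0.136,-0.08],0,0],
    [[-1.2,-0.136,-0.08],0,0],
    [[-1.2,-0.136,-0.08],0,0],
    [[-0.9,-0.1,-0.08],0,0],
    [[-0.6,-0.068,-0.08],0,0],
    [[-0.3,-0.034,-0.08],0,0],
    [[-0.1,-0.011,-0.08],0,0],
    [[0,0,-0.08],0,0],
    [[0,0,-0.08],0,0],
  ],
)

```text
time: 16.93
eef_pos: [0.5683, 0.0195, 0.0071]
tcp_rot: [[0.994, 0.112, 0.0], [0.112, -0.994, 0.0], [0.0, 0.0, -1.0]]
contact_force: [-0.4, 0.1, -0.3]
gripper_width: 0.0004
finger_force: 0.0
```

>>> move_arm(
  series=[
    [[0.05,0.006,0],0,0],
    [[0.1,0.011,0],0,0],
    [[0.13,0.015,0],0,0],
    [[0.16,0.018,0],0,0],
    [[0.2,0.023,0],0,0],
    [[0.2,0.023,0],0,0],
  ],
)

```text
time: 17.43
eef_pos: [0.5754, 0.0203, 0.0072]
tcp_rot: [[0.994, 0.112, -0.001], [0.112, -0.994, -0.0], [-0.001, -0.0, -1.0]]
contact_force: [-1.9, 0.5, 1.1]
gripper_width: 0.0006
finger_force: 0.6
```

>>> move_arm(
  series=[
    [[0.04,0.005,0],0,0],
    [[0.08,0.009,0],0,0],
    [[0.12,0.014,0],0,0],
    [[0.12,0.014,0],0,0],
  ],
)

```text
time: 17.77
eef_pos: [0.5755, 0.0204, 0.0067]
tcp_rot: [[0.994, 0.112, -0.01], [0.112, -0.994, -0.001], [-0.01, -0.0, -1.0]]
contact_force: [-15.3, -2.7, 14.6]
gripper_width: 0.0007
finger_force: 7.8
```

Box 1 is home (15 N at the expected depth). On to the second slim box.

>>> move_arm(
  series=[
    [[-0.5,-0.06,0],0,0],
    [[-1.2,-0.14,0.3],0,0.5],
    [[-2,-0.5,1.2],0,1],
    [[-3,-1.5,2],0.5,1],
    [[-4,-2.5,2.6],1,1],
    [[-4,-3.5,2.6],1.5,1],
    [[-4,-4.5,2.6],2.3,1],
    [[-4,-5.5,2.6],2.3,1],
    [[-4,-6.5,2.6],2.3,1],
    [[-4,-7.5,2.6],2.3,1],
    [[-4,-8.5,2.6],2.3,1],
    [[-4,-9.5,2.6],2.3,1],
    [[-4,-10.2,2.6],2.3,1],
    [[-4,-10.2,2.6],2.3,1],
    [[-4,-10.2,2.6],2.3,1],
    [[-4,-10.2,2.6],2.3,1],
    [[-4,-10.2,2.6],2.3,1],
  ],
)

```text
time: 19.18
eef_pos: [0.4201, -0.3855, 0.1109]
tcp_rot: [[0.938, 0.346, -0.001], [0.346, -0.938, 0.001], [-0.0, -0.001, -1.0]]
contact_force: [0.1, 0.6, -1.1]
gripper_width: 0.0923
finger_force: 0.0
```

```bash
python3 - <<'E'
from h import *
o=ctrl.get_obs();p=snap('top');s=snap('side');print(o['time'],o['eef_pos'].round(4),o['contact_force'].round(1),np.degrees(np.arctan2(o['tcp_rot'][1,0],o['tcp_rot'][0,0])))
for q in (p,s):
    for b in boxes(q):
        if b[5]<.1: print(*b)
print(blob(p,(.458,.37)),blob(s,(.453,-.37)))
E
```

```text
19.1833 [ 0.4201 -0.3855  0.1109] [ 0.1  0.6 -1.1] 20.256096106143325
wide_box_a 0.85 [0.4569 0.3684] -14.0 [np.float32(54.9), np.float32(112.7)] 0.01 [213. 215. 215.]
slim_box_a 0.65 [ 0.4725 -0.3649] 20.9 [np.float32(34.5), np.float32(64.7)] 0.01 [193. 195. 196.]
slim_box_a 0.6 [0.65   0.0292] 0.7 [np.float32(35.5), np.float32(57.1)] 0.01 [218. 220. 221.]
wide_box_a 0.61 [0.4568 0.3752] -16.1 [np.float32(53.4), np.float32(114.1)] 0.01 [221. 222. 221.]
slim_box_a 0.66 [ 0.4496 -0.3621] 21.5 [np.float32(56.7), np.float32(109.1)] 0.01 [157. 159. 158.]
slim_box_a 0.57 [0.6545 0.0218] 5.2 [np.float32(27.2), np.float32(50.8)] 0.01 [216. 218. 216.]
(array([0.4579, 0.37  ]), -15.2, [54.9, 115.5]) (array([ 0.4546, -0.3652]), 20.9, [62.4, 114.0])
```

>>> move_arm(
  series=[
    [[-0.05,0,-1],0,1],
    [[-0.05,0,-2],0,1],
    [[-0.05,0,-2.66],0,1],
    [[-0.05,0,-2.66],0,1],
    [[-0.05,0,-2.66],0,0],
    [[-0.05,0,-2.66],0,0],
    [[-0.05,0,-2.66],0,0],
    [[-0.05,0,-2.66],0,0],
    [[-0.05,0,-2.66],0,0],
    [[-0.05,0,-2.66],0,0],
    [[-0.05,0,-2.66],0,0],
    [[-0.05,0,-2.66],0,0],
    [[-0.05,0,-2.66],0,0],
    [[-0.05,0,-2.66],0,0],
    [[-0.05,0,-2.66],0,0],
    [[-0.05,0,-2.66],0,0],
    [[-0.05,0,-2.66],0,0],
    [[-0.05,0,-1.5],0,0],
    [[-0.05,0,-1.2],0,0],
    [[-0.05,0,-1.2],0,0],
  ],
)

```text
time: 21.15
eef_pos: [0.4203, -0.3889, 0.0665]
tcp_rot: [[0.938, 0.346, 0.004], [0.346, -0.938, -0.004], [0.003, 0.005, -1.0]]
contact_force: [0.9, -0.5, -0.6]
gripper_width: 0.0315
finger_force: 29.9
```

>>> move_arm(
  series=[
    [[0,0.5,0],0,0],
    [[0,1.5,0],-0.5,0],
    [[0.3,2.5,0],-1,0],
    [[0.6,3.5,0],-1.5,0],
    [[0.93,4.5,0],-2.3,0],
    [[0.93,5.5,0],-2.3,0],
    [[0.93,6.5,0],-2.3,0],
    [[0.93,7.3,0],-2.3,0],
    [[0.93,7.49,0],-2.3,0],
    [[0.93,7.49,0],-2.3,0],
    [[0.93,7.49,-0.6],-2.3,0],
    [[0.93,7.49,-1.1],-2.3,0],
    [[0.93,7.49,-1.3],-2.3,0],
    [[0.93,7.49,-1.3],-2.3,0],
    [[0.93,7.49,-1.3],-2.3,0],
    [[0.93,7.49,-1.3],-2.3,0],
  ],
)

```text
time: 22.48
eef_pos: [0.4561, -0.0882, 0.0117]
tcp_rot: [[0.994, 0.111, 0.001], [0.111, -0.994, -0.0], [0.001, 0.0, -1.0]]
contact_force: [-0.1, 0.4, -0.2]
gripper_width: 0.0318
finger_force: 29.9
```

```bash
cat >> h.py <<'E'
def st():
    o=ctrl.get_obs();t=o['eef_pos'];d=R2(TH).T@(t[:2]-C0)
    print('t',o['time'],'tcp',t.round(4),'carrier',d.round(4),'yaw',np.degrees(np.arctan2(o['tcp_rot'][1,0],o['tcp_rot'][0,0])).round(2),'w',round(o['gripper_width'],4),'ff',round(o['finger_force'],1),'q6',o['q'][5].round(2))
    return o
E
python3 - <<'E'
from h import *
o=st();s=snap('side');p=snap('top')
S=model()+heldbox(o['eef_pos'],np.arctan2(o['tcp_rot'][1,0],o['tcp_rot'][0,0]),.038,.032,o['eef_pos'][2]+.0155)
for y in BY: S.append((c2w((-.085,y,.004)),c2w((-.03,y,.004)),(0,160,255)))
a=over(p,S,(260,145,360,205),4,'a.png');b=over(s,S,(255,180,355,240),8,'b.png');
m=np.zeros((480+0,800,3),np.uint8);m[:]=b;cv2.imwrite('pics/o5.png',b)
E
```

```text
t 22.4833 tcp [ 0.4561 -0.0882  0.0117] carrier [-0.1944 -0.0551] yaw 6.39 w 0.0318 ff 29.9 q6 1.27
```

View pics/o5.png

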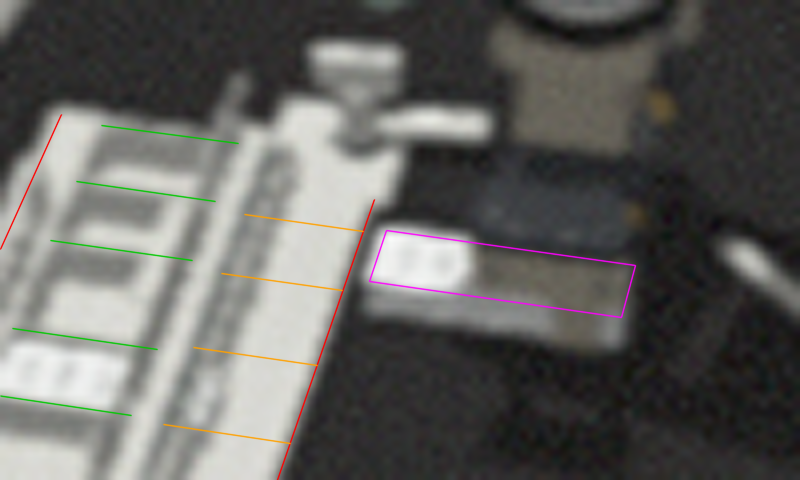

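>>> move_arm(
  series=[
    [[0,0.057,0],0.01,0],
    [[0,0.057,0],0.01,0],
    [[0.3,0.091,0],0.01,0],
    [[0.6,0.125,0],0.01,0],
    [[0.9,0.16,0],0.01,0],
    [[1.1,0.182,-0.02],0.01,0],
    [[1.2,0.193,-0.02],0.01,0],
    [[1.3,0.205,-0.02],0.01,0],
    [[1.4,0.216,-0.02],0.01,0],
    [[1.5,0.227,-0.02],0.01,0],
    [[1.6,0.239,-0.02],0.01,0],
    [[1.7,0.25,-0.02],0.01,0],
    [[1.7,0.25,-0.02],0.01,0],
  ],
)

```text
time: 23.67
eef_pos: [0.5246, -0.0775, 0.0105]
tcp_rot: [[0.994, 0.113, 0.001], [0.113, -0.994, -0.0], [0.001, 0.0, -1.0]]
contact_force: [0.6, -1.7, -2.1]
gripper_width: 0.0316
finger_force: 30.0
```

```bash
python3 -c "
from h import *
st()"
```

```text
t 23.6667 tcp [ 0.5246 -0.0775  0.0105] carrier [-0.125  -0.0523] yaw 6.5 w 0.0316 ff 30.0 q6 1.31
```

>>> move_arm(
  series=[
    [[0.3,0.034,0],0,0],
    [[0.6,0.068,0],0,0],
    [[0.9,0.1,0],0,0],
    [[1.2,0.136,0],0,0],
    [[1.38,0.156,0],0,0],
    [[1.38,0.156,0],0,0],
    [[1.38,0.156,0],0,0.55],
    [[1.38,0.156,0],0,0.55],
    [[1.38,0.156,0],0,0.55],
    [[1.38,0.156,0],0,0.55],
    [[0.98,0.11,0],0,0.55],
    [[0.58,0.065,-0.04],0,0.55],
    [[0.18,0.02,-0.08],0,0.55],
    [[0.18,0.02,-0.08],0,0],
    [[0.18,0.02,-0.08],0,0],
    [[0.18,0.02,-0.08],0,0],
    [[0.18,0.02,-0.08],0,0],
    [[0.18,0.02,-0.08],0,0],
    [[0.18,0.02,-0.08],0,0],
    [[0.18,0.02,-0.08],0,0],
  ],
)

```text
time: 25.33
eef_pos: [0.5312, -0.0766, 0.0072]
tcp_rot: [[0.994, 0.113, 0.0], [0.113, -0.994, -0.0], [0.0, 0.0, -1.0]]
contact_force: [-0.2, 1.0, -0.4]
gripper_width: 0.006
finger_force: 0.0
```

```bash
python3 -c "
from h import *
st()"
```

```text
t 25.3333 tcp [ 0.5312 -0.0766  0.0072] carrier [-0.1184 -0.0521] yaw 6.51 w 0.006 ff 0.0 q6 1.31
```

>>> move_arm(
  series=[
    [[0.3,0.034,0],0,0],
    [[0.6,0.068,0],0,0],
    [[0.9,0.1,0],0,0],
    [[1.05,0.12,0],0,0],
    [[1.15,0.13,0],0,0],
    [[1.25,0.142,0],0,0],
    [[1.33,0.15,0],0,0],
    [[1.4,0.158,0],0,0],
    [[1.44,0.163,0],0,0],
    [[1.44,0.163,0],0,0],
  ],
)

```text
time: 26.17
eef_pos: [0.5857, -0.0704, 0.0069]
tcp_rot: [[0.994, 0.113, -0.005], [0.113, -0.994, -0.0], [-0.005, -0.001, -1.0]]
contact_force: [-7.8, -3.2, 5.7]
gripper_width: 0.0001
finger_force: 4.4
```

```bash
python3 -c "
from h import *
st()"
```

```text
t 26.1667 tcp [ 0.5857 -0.0704  0.0069] carrier [-0.0635 -0.052 ] yaw 6.51 w 0.0001 ff 4.4 q6 1.34
```

Second slim box is home. Now the wide box.

>>> move_arm(
  series=[
    [[-0.5,-0.06,0],0,0],
    [[-1.2,-0.14,0.3],0,0.5],
    [[-2,0.5,1.2],0,1],
    [[-3,1.5,2],-0.5,1],
    [[-4.16,2.5,2.6],-1,1],
    [[-4.16,3.5,2.6],-1.5,1],
    [[-4.16,4.5,2.6],-2.3,1],
    [[-4.16,5.5,2.6],-3,1],
    [[-4.16,6.5,2.6],-3.62,1],
    [[-4.16,7.5,2.6],-3.62,1],
    [[-4.16,8.5,2.6],-3.62,1],
    [[-4.16,9.5,2.6],-3.62,1],
    [[-4.16,10.5,2.6],-3.62,1],
    [[-4.16,11.28,2.6],-3.62,1],
    [[-4.16,11.28,2.6],-3.62,1],
    [[-4.16,11.28,2.6],-3.62,1],
    [[-4.16,11.28,2.6],-3.62,1],
    [[-4.16,11.28,2.6],-3.62,1],
  ],
)

```text
time: 27.67
eef_pos: [0.4216, 0.38, 0.1109]
tcp_rot: [[0.965, -0.262, -0.001], [-0.262, -0.965, -0.001], [-0.0, 0.001, -1.0]]
contact_force: [-0.4, -0.1, 0.2]
gripper_width: 0.0917
finger_force: 0.0
```

```bash
python3 - <<'E'
from h import *
st();p=snap('top','t3.png');s=snap('side','s3.png')
for q in (p,s):
    for b in boxes(q):
        if b[5]<.1: print(*b)
print(blob(s,(.458,.373)))
E
```

```text
t 27.6667 tcp [0.4216 0.38   0.1109] carrier [-0.1759  0.414 ] yaw -15.21 w 0.0917 ff 0.0 q6 2.57
wide_box_a 0.9 [0.4783 0.363 ] -14.2 [np.float32(52.6), np.float32(64.6)] 0.01 [194. 196. 197.]
wide_box_a 0.7 [ 0.6293 -0.0409] 86.8 [np.float32(177.9), np.float32(295.6)] 0.01 [192. 193. 191.]
slim_box_a 0.78 [ 0.659  -0.0653] 0.3 [np.float32(29.5), np.float32(51.1)] 0.01 [226. 228. 229.]
slim_box_a 0.56 [0.65   0.0277] 0.6 [np.float32(26.7), np.float32(51.0)] 0.01 [225. 227. 228.]
slim_box_a 0.41 [ 0.6295 -0.0393] 86.8 [np.float32(178.2), np.float32(304.2)] 0.01 [192. 192. 191.]
wide_box_a 0.83 [0.4545 0.3763] -14.5 [np.float32(52.8), np.float32(115.9)] 0.01 [145. 146. 145.]
wide_box_a 0.33 [0.6794 0.077 ] -64.2 [np.float32(42.0), np.float32(100.3)] 0.03 [168. 168. 163.]
(array([0.4593, 0.3748]), -14.6, [53.1, 116.6])
```

>>> move_arm(
  series=[
    [[0,0.02,-1],0,1],
    [[0,0.02,-2],0,1],
    [[0,0.02,-2.66],0,1],
    [[0,0.02,-2.66],0,1],
    [[0,0.02,-2.66],0,1],
    [[0,0.02,-2.66],0,0],
    [[0,0.02,-2.66],0,0],
    [[0,0.02,-2.66],0,0],
    [[0,0.02,-2.66],0,0],
    [[0,0.02,-2.66],0,0],
    [[0,0.02,-2.66],0,0],
    [[0,0.02,-2.66],0,0],
    [[0,0.02,-2.66],0,0],
    [[0,0.02,-2.66],0,0],
    [[0,0.02,-2.66],0,0],
    [[0,0.02,-2.66],0,0],
    [[0,0.02,-1.7],0,0],
    [[0,0.02,-1.2],0,0],
    [[0,0.02,-1.2],0,0],
    [[0,0.02,-1.2],0,0],
  ],
)

```text
time: 29.63
eef_pos: [0.4225, 0.3823, 0.0638]
tcp_rot: [[0.965, -0.263, 0.002], [-0.263, -0.965, 0.001], [0.001, -0.002, -1.0]]
contact_force: [-0.7, -0.1, -0.7]
gripper_width: 0.0476
finger_force: 30.0
```

```bash
python3 -c "
from h import *
st()"
```

```text
t 29.6333 tcp [0.4225 0.3823 0.0638] carrier [-0.1747  0.4162] yaw -15.22 w 0.0476 ff 30.0 q6 2.57
```

>>> move_arm(
  series=[
    [[0,-0.5,0],0,0],
    [[0,-1.5,0],0.6,0],
    [[0.2,-2.5,0],1.2,0],
    [[0.3,-3.5,0],1.8,0],
    [[0.43,-4.5,0],2.4,0],
    [[0.43,-5.5,0],3,0],
    [[0.43,-6.5,0],3.62,0],
    [[0.43,-7.5,0],3.62,0],
    [[0.43,-8.1,0],3.62,0],
    [[0.43,-8.28,0],3.62,0],
    [[0.43,-8.28,0],3.62,0],
    [[0.43,-8.28,-0.6],3.62,0],
    [[0.43,-8.28,-1.1],3.62,0],
    [[0.43,-8.28,-1.31],3.62,0],
    [[0.43,-8.28,-1.31],3.62,0],
    [[0.43,-8.28,-1.31],3.62,0],
    [[0.43,-8.28,-1.31],3.62,0],
  ],
)

```text
time: 31.05
eef_pos: [0.4396, 0.0513, 0.0112]
tcp_rot: [[0.993, 0.114, 0.0], [0.114, -0.993, 0.0], [0.0, -0.0, -1.0]]
contact_force: [0.1, -0.0, -1.8]
gripper_width: 0.0473
finger_force: 30.0
```

```bash
python3 - <<'E'
from h import *
o=st();s=snap('side')
S=model()+heldbox(o['eef_pos'],np.arctan2(o['tcp_rot'][1,0],o['tcp_rot'][0,0]),.038,.048,o['eef_pos'][2]+.0155)
for y in BY: S.append((c2w((-.085,y,.004)),c2w((-.03,y,.004)),(0,160,255)))
b=over(s,S,(240,200,350,270),7,'o6.png')
E
```

```text
t 31.05 tcp [0.4396 0.0513 0.0112] carrier [-0.195   0.0854] yaw 6.55 w 0.0473 ff 30.0 q6 1.57
```

View pics/o6.png

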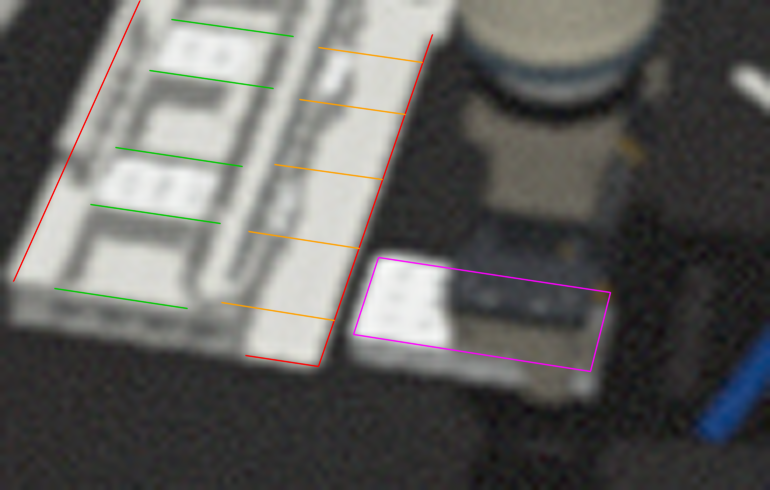

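Both slim boxes sit in bays 1 and 3, and the wide one is level and aligned with bay 0. Inserting.

>>> move_arm(
  series=[
    [[0.3,0.034,0],0,0],
    [[0.6,0.068,0],0,0],
    [[0.9,0.1,0],0,0],
    [[1.1,0.125,-0.01],0,0],
    [[1.2,0.136,-0.01],0,0],
    [[1.3,0.148,-0.01],0,0],
    [[1.4,0.159,-0.01],0,0],
    [[1.5,0.17,-0.01],0,0],
    [[1.6,0.182,-0.01],0,0],
    [[1.7,0.193,-0.01],0,0],
    [[1.7,0.193,-0.01],0,0],
  ],
)

```text
time: 32.02
eef_pos: [0.5081, 0.0585, 0.0105]
tcp_rot: [[0.994, 0.113, 0.001], [0.113, -0.994, 0.0], [0.001, -0.0, -1.0]]
contact_force: [1.0, -0.2, -1.1]
gripper_width: 0.0481
finger_force: 30.0
```

```bash
python3 -c "
from h import *
st()"
```

```text
t 32.0167 tcp [0.5081 0.0585 0.0105] carrier [-0.1261  0.0847] yaw 6.5 w 0.0481 ff 30.0 q6 1.57
```

>>> move_arm(
  series=[
    [[0.3,0.034,0],0,0],
    [[0.6,0.068,0],0,0],
    [[0.9,0.1,0],0,0],
    [[1.2,0.136,0],0,0],
    [[1.4,0.159,0],0,0],
    [[1.4,0.159,0],0,0],
    [[1.4,0.159,0],0,0.68],
    [[1.4,0.159,0],0,0.68],
    [[1.4,0.159,0],0,0.68],
    [[1.4,0.159,0],0,0.68],
    [[1,0.113,0],0,0.68],
    [[0.6,0.068,-0.04],0,0.68],
    [[0.2,0.023,-0.08],0,0.68],
    [[0.1,0.011,-0.08],0,0],
    [[0.1,0.011,-0.08],0,0],
    [[0.1,0.011,-0.08],0,0],
    [[0.1,0.011,-0.08],0,0],
    [[0.1,0.011,-0.08],0,0],
    [[0.1,0.011,-0.08],0,0],
    [[0.1,0.011,-0.08],0,0],
  ],
)

```text
time: 33.68
eef_pos: [0.5117, 0.0589, 0.0072]
tcp_rot: [[0.994, 0.113, 0.0], [0.113, -0.994, 0.0], [0.0, -0.0, -1.0]]
contact_force: [-0.1, 0.7, -0.3]
gripper_width: 0.0179
finger_force: 0.0
```

>>> move_arm(
  series=[
    [[0,0,0],0,0],
    [[0,0,0],0,0],
    [[0,0,0],0,0],
  ],
)

```text
time: 33.93
eef_pos: [0.5112, 0.0588, 0.0072]
tcp_rot: [[0.994, 0.113, -0.0], [0.113, -0.994, 0.0], [-0.0, -0.0, -1.0]]
contact_force: [0.1, 0.2, -0.3]
gripper_width: 0.0004
finger_force: 0.0
```

```bash
python3 -c "
from h import *
st()"
```

```text
t 33.9333 tcp [0.5112 0.0588 0.0072] carrier [-0.123   0.0847] yaw 6.5 w 0.0004 ff 0.0 q6 1.57
```

>>> move_arm(
  series=[
    [[0.3,0.034,0],0,0],
    [[0.6,0.068,0],0,0],
    [[0.9,0.1,0],0,0],
    [[1.1,0.125,0],0,0],
    [[1.25,0.142,0],0,0],
    [[1.35,0.153,0],0,0],
    [[1.43,0.162,0],0,0],
    [[1.5,0.17,0],0,0],
    [[1.56,0.177,0],0,0],
    [[1.56,0.177,0],0,0],
  ],
)

```text
time: 34.77
eef_pos: [0.5703, 0.0655, 0.0067]
tcp_rot: [[0.994, 0.113, -0.007], [0.113, -0.994, -0.001], [-0.007, -0.0, -1.0]]
contact_force: [-8.8, -1.5, 8.5]
gripper_width: 0.0004
finger_force: 4.8
```

```bash
python3 -c "
from h import *
st()"
```

```text
t 34.7667 tcp [0.5703 0.0655 0.0067] carrier [-0.0635  0.0847] yaw 6.5 w 0.0004 ff 4.8 q6 1.57
```

All three are home. I'll retreat up, go above and behind the flap, and check for anything missed on the way.

>>> move_arm(
  series=[
    [[-0.5,-0.06,0],0,0],
    [[-1,-0.12,0.5],0,0],
    [[-1,-0.12,1.5],0,0],
    [[-1,-0.12,2.5],0,0],
    [[-1,-0.12,3.5],0,0],
    [[-1,-0.5,4.1],0,0],
    [[0,-1.2,4.1],0,0],
    [[1,-1.93,4.1],0,0],
    [[1.61,-1.93,4.1],0,0],
    [[1.61,-1.93,4.1],0,0],
    [[1.61,-1.93,4.1],0,0],
    [[1.61,-1.93,4.1],0,0],
  ],
)

```text
time: 35.77
eef_pos: [0.637, -0.0112, 0.1705]
tcp_rot: [[0.994, 0.113, -0.002], [0.113, -0.994, 0.0], [-0.002, -0.0, -1.0]]
contact_force: [0.4, 0.3, 0.1]
gripper_width: 0.0006
finger_force: 0.0
```

```bash
python3 - <<'E'
from h import *
st();p=snap('top','t4.png');s=snap('side','s4.png')
for q in (p,s):
    for b in boxes(q):
        if b[5]<.1 and b[4][1]<130: print(*b)
f=cv2.resize(s['frame'][140:320,200:420],None,fx=3.6,fy=3.3,interpolation=2);cv2.imwrite('pics/s4c.png',f[:,:,::-1])
for n in ('flap_edge','latch_tip','latch_grip'):
    for q in (p,s): print(n,[(round(d['confidence'],2),w(q,d['position']).round(3),(R2(TH).T@(w(q,d['position'])[:2]-C0)).round(3)) for d in ctrl.mark_of(n,q)[:1]])
E
```

```text
t 35.7667 tcp [ 0.637  -0.0112  0.1705] carrier [-0.0059  0.001 ] yaw 6.48 w 0.0006 ff 0.0 q6 1.44
wide_box_a 0.67 [0.6365 0.0704] -90.0 [np.float32(29.9), np.float32(47.5)] 0.01 [197. 199. 199.]
slim_box_a 0.65 [ 0.6171 -0.2796] -0.6 [np.float32(35.1), np.float32(38.7)] 0.07 [139. 150. 147.]
slim_box_a 0.5 [ 0.6499 -0.0697] 0.3 [np.float32(26.5), np.float32(38.9)] 0.01 [140. 142. 142.]
slim_box_a 0.41 [ 0.5696 -0.1669] 9.1 [np.float32(16.4), np.float32(75.6)] 0.01 [184. 185. 184.]
slim_box_a 0.39 [0.6395 0.0291] 0.6 [np.float32(35.5), np.float32(36.2)] 0.01 [160. 162. 162.]
wide_box_a 0.66 [0.6469 0.0679] 8.3 [np.float32(44.2), np.float32(52.7)] 0.01 [204. 205. 204.]
slim_box_a 0.65 [0.6549 0.0215] 17.7 [np.float32(27.8), np.float32(48.8)] 0.01 [184. 185. 184.]
slim_box_a 0.62 [ 0.6698 -0.0707] 2.9 [np.float32(28.7), np.float32(39.6)] 0.01 [155. 156. 154.]
flap_edge [(0.56, array([ 0.617, -0.018,  0.068]), array([-0.027, -0.004]))]
flap_edge [(0.72, array([ 0.615, -0.015,  0.069]), array([-0.028, -0.   ]))]
latch_tip [(0.61, array([ 0.529, -0.177,  0.016]), array([-0.132, -0.151]))]
latch_tip [(0.52, array([ 0.533, -0.179,  0.018]), array([-0.128, -0.154]))]
latch_grip [(0.38, array([ 0.652, -0.106,  0.015]), array([-0.001, -0.094]))]
latch_grip [(0.47, array([ 0.585, -0.163,  0.052]), array([-0.074, -0.144]))]
```

View pics/s4c.png

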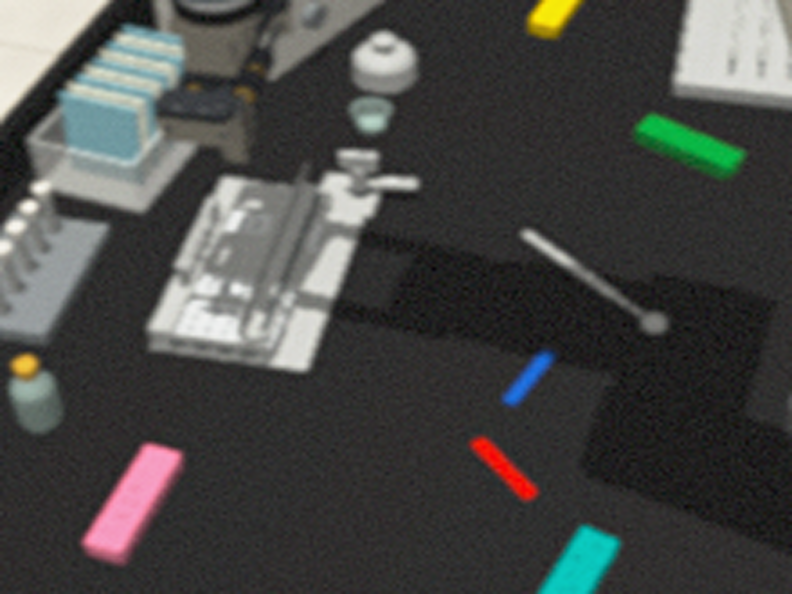

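Only the look-alikes remain on the table. The flap edge is at carrier x ≈ -27 mm. Lowering behind it and pushing forward.

>>> move_arm(
  series=[
    [[0.06,0,-1],0,0],
    [[0.06,0,-2],0,0],
    [[0.06,0,-2.6],0,0],
    [[0.06,0,-2.86],0,0],
    [[0.06,0,-2.86],0,0],
    [[-0.2,-0.02,-2.86],0,0],
    [[-0.4,-0.045,-2.86],0,0],
    [[-0.6,-0.07,-2.86],0,0],
    [[-0.8,-0.09,-2.86],0,0],
    [[-1,-0.113,-2.86],0,0],
    [[-1.2,-0.136,-2.86],0,0],
    [[-1.4,-0.16,-2.86],0,0],
    [[-1.6,-0.18,-2.86],0,0],
    [[-1.8,-0.2,-2.86],0,0],
    [[-1.8,-0.2,-2.86],0,0],
  ],
)

```text
time: 37.62
eef_pos: [0.5636, -0.0195, 0.0566]
tcp_rot: [[0.994, 0.113, -0.002], [0.113, -0.994, 0.0], [-0.002, -0.0, -1.0]]
contact_force: [0.2, 0.3, -0.6]
gripper_width: 0.0006
finger_force: 0.0
```

```bash
python3 - <<'E'
from h import *
st();p=snap('top');s=snap('side')
for n in ('flap_edge',):
    for q in (p,s): print(n,[(round(d['confidence'],2),w(q,d['position']).round(3),(R2(TH).T@(w(q,d['position'])[:2]-C0)).round(3)) for d in ctrl.mark_of(n,q)[:1]])
f=cv2.resize(s['frame'][170:265,230:340],None,fx=6,fy=6,interpolation=2);cv2.imwrite('pics/s5c.png',f[:,:,::-1])
E
```

```text
t 37.6167 tcp [ 0.5636 -0.0195  0.0566] carrier [-0.0798  0.001 ] yaw 6.49 w 0.0006 ff 0.0 q6 1.42
flap_edge []
flap_edge [(0.78, array([ 0.567, -0.021,  0.025]), array([-0.076, -0.001]))]
```

View pics/s5c.png

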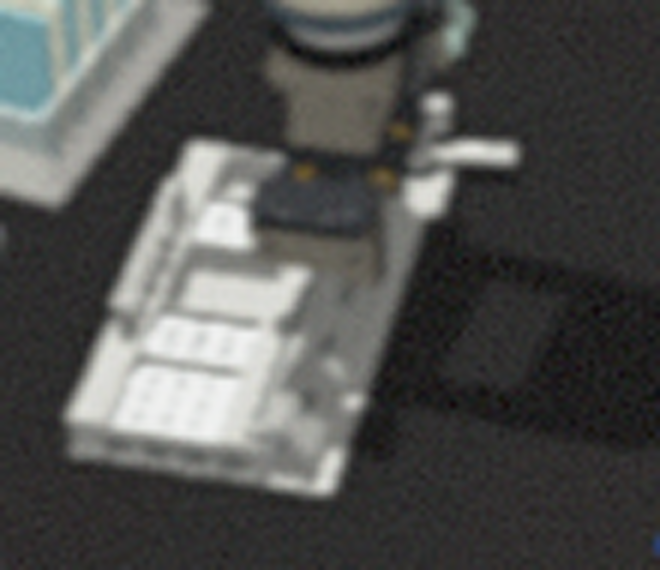

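The flap has fallen over. I'll press it lightly from the front so it is fully shut.

>>> move_arm(
  series=[
    [[-0.5,-0.06,0.2],0,0],
    [[-1.2,-0.136,0.2],0,0],
    [[-1.6,-0.18,0],0,0],
    [[-1.6,-0.18,-0.5],0,0],
    [[-1.6,-0.18,-0.85],0,0],
    [[-1.6,-0.18,-0.85],0,0],
    [[-1.2,-0.136,-0.85],0,0],
    [[-0.8,-0.09,-0.85],0,0],
    [[-0.5,-0.057,-0.85],0,0],
    [[-0.35,-0.04,-0.85],0,0],
    [[-0.25,-0.028,-0.85],0,0],
    [[-0.15,-0.017,-0.85],0,0],
    [[-0.1,-0.011,-0.85],0,0],
    [[-0.1,-0.011,-0.85],0,0],
  ],
)

```text
time: 38.98
eef_pos: [0.562, -0.0198, 0.0229]
tcp_rot: [[0.994, 0.113, -0.0], [0.113, -0.994, -0.0], [-0.0, 0.0, -1.0]]
contact_force: [0.8, -0.2, 0.3]
gripper_width: 0.0003
finger_force: 0.0
```

```bash
python3 -c "
from h import *
st()"
```

```text
t 38.9833 tcp [ 0.562  -0.0198  0.0229] carrier [-0.0814  0.0009] yaw 6.5 w 0.0003 ff 0.0 q6 1.42
```

>>> move_arm(
  series=[
    [[0.06,0.007,0],0,0],
    [[0.12,0.014,0],0,0],
    [[0.16,0.018,0],0,0],
    [[0.2,0.022,0],0,0],
    [[0.22,0.025,0],0,0],
    [[0.22,0.025,0],0,0],
  ],
)

```text
time: 39.48
eef_pos: [0.5688, -0.0189, 0.0225]
tcp_rot: [[0.994, 0.113, -0.004], [0.113, -0.994, -0.0], [-0.004, -0.0, -1.0]]
contact_force: [-7.0, -1.1, 5.6]
gripper_width: 0.0005
finger_force: 3.2
```

```bash
python3 -c "
from h import *
st()"
```

```text
t 39.4833 tcp [ 0.5688 -0.0189  0.0225] carrier [-0.0745  0.001 ] yaw 6.51 w 0.0005 ff 3.2 q6 1.42
```

Flap is shut. Next the latch: arm at about -0.14 rad, so the fin's world yaw is about 14.5°.

>>> move_arm(
  series=[
    [[-0.6,-0.07,0],0,0],
    [[-1,-0.11,0.5],0,0.4],
    [[-1,-0.3,1.5],0,0.4],
    [[-1,-0.8,2.5],0.5,0.4],
    [[-0.5,-1.8,2.7],1,0.4],
    [[0,-2.8,2.7],1.33,0.4],
    [[0.4,-3.59,2.7],1.33,0.4],
    [[0.4,-3.59,2.7],1.33,0.4],
    [[0.4,-3.59,2.7],1.33,0.4],
    [[0.4,-3.59,2.7],1.33,0.4],
  ],
)

```text
time: 40.32
eef_pos: [0.5861, -0.1621, 0.1303]
tcp_rot: [[0.968, 0.249, -0.001], [0.249, -0.968, 0.001], [-0.001, -0.001, -1.0]]
contact_force: [-0.9, -0.8, 0.5]
gripper_width: 0.037
finger_force: 0.0
```

```bash
python3 - <<'E'
from h import *
st();s=snap('side')
for n in ('latch_grip','latch_tip','flap_edge'): print(n,[(round(d['confidence'],2),w(s,d['position']).round(3),(R2(TH).T@(w(s,d['position'])[:2]-C0)).round(3)) for d in ctrl.mark_of(n,s)[:1]])
E
```

```text
t 40.3167 tcp [ 0.5861 -0.1621  0.1303] carrier [-0.0735 -0.1433] yaw 14.43 w 0.037 ff 0.0 q6 1.05
latch_grip [(0.46, array([ 0.653, -0.105,  0.014]), array([-0.   , -0.094]))]
latch_tip [(0.67, array([ 0.536, -0.178,  0.019]), array([-0.125, -0.154]))]
flap_edge [(0.75, array([ 0.578, -0.018,  0.012]), array([-0.066,  0.001]))]
```

>>> move_arm(
  series=[
    [[0.01,0,-1],0,0.4],
    [[0.01,0,-1.7],0,0.4],
    [[0.01,0,-2.18],0,0.4],
    [[0.01,0,-2.18],0,0.4],
    [[0.01,0,-2.18],0,0],
    [[0.01,0,-2.18],0,0],
    [[0.01,0,-2.18],0,0],
    [[0.01,0,-2.18],0,0],
    [[0.01,0,-2.18],0,0],
    [[0.01,0,-2.18],0,0],
    [[0.01,0,-2.18],0,0],
    [[0.01,0,-2.18],0,0],
  ],
)

```text
time: 41.52
eef_pos: [0.5881, -0.1624, 0.045]
tcp_rot: [[0.968, 0.25, 0.002], [0.25, -0.968, -0.0], [0.002, 0.001, -1.0]]
contact_force: [-1.8, 2.3, 7.5]
gripper_width: 0.0079
finger_force: 30.0
```

```bash
python3 -c "
from h import *
print(st()['contact_force'])"
```

```text
t 41.5167 tcp [ 0.5881 -0.1624  0.045 ] carrier [-0.0716 -0.1438] yaw 14.47 w 0.0079 ff 30.0 q6 1.05
[-1.76323082  2.3182772   7.50638252]
```

Fin pinched (8 mm). Turning clockwise.

>>> move_arm(
  series=[
    [[0,0,0.05],0,0],
    [[-0.02,0,0.05],-1,0],
    [[-0.02,0,0.05],-2,0],
    [[-0.02,0,0.05],-3,0],
    [[-0.02,0,0.05],-4,0],
    [[-0.02,0,0.05],-5,0],
    [[-0.02,0,0.05],-6,0],
    [[-0.02,0,0.05],-7,0],
    [[-0.02,0,0.05],-8,0],
    [[-0.02,0,0.05],-9,0],
    [[-0.02,0,0.05],-10,0],
    [[-0.02,0,0.05],-11,0],
    [[-0.02,0,0.05],-12,0],
    [[-0.02,0,0.05],-13,0],
    [[-0.02,0,0.05],-14,0],
    [[-0.02,0,0.05],-15,0],
    [[-0.02,0,0.05],-15.7,0],
    [[-0.02,0,0.05],-16.3,0],
    [[-0.02,0,0.05],-16.3,0],
  ],
)

```text
time: 43.1
eef_pos: [0.5871, -0.1634, 0.0451]
tcp_rot: [[0.113, -0.994, 0.002], [-0.994, -0.113, -0.002], [0.002, -0.001, -1.0]]
contact_force: [5.7, -6.1, -11.7]
gripper_width: 0.0076
finger_force: 30.0
```

```bash
python3 - <<'E'
from h import *
o=st();print(o['contact_force'].round(1),o['torque'].round(2));s=snap('side');p=snap('top')
for q in (s,p):
  for n in ('latch_grip','latch_tip','flap_edge'): print(n,[(round(d['confidence'],2),w(q,d['position']).round(3),(R2(TH).T@(w(q,d['position'])[:2]-C0)).round(3)) for d in ctrl.mark_of(n,q)[:1]])
E
```

```text
t 43.1 tcp [ 0.5871 -0.1634  0.0451] carrier [-0.0727 -0.1447] yaw -83.54 w 0.0076 ff 30.0 q6 2.76
[  5.7  -6.1 -11.7] [-0.96 -0.96  0.01]
latch_grip [(0.48, array([ 0.585, -0.166,  0.054]), array([-0.075, -0.147]))]
latch_tip [(0.5, array([ 0.582, -0.111,  0.021]), array([-0.072, -0.092]))]
flap_edge [(0.9, array([ 0.578, -0.017,  0.011]), array([-0.065,  0.002]))]
latch_grip []
latch_tip []
flap_edge [(0.84, array([ 0.58 , -0.024,  0.008]), array([-0.064, -0.006]))]
```

Latch at 1.57 rad, tip in front of the flap. Releasing and lifting clear.

>>> move_arm(
  series=[
    [[0,0,0],0,0.3],
    [[0,0,0],0,0.3],
    [[0,0,0],0,0.3],
    [[0,0,0],0,0.3],
    [[0,0,0.5],0,0.3],
    [[0,0,1.2],0,0.3],
    [[0,0,2.2],0,0.3],
    [[0,0,3.2],0,0.3],
    [[-1,0,4],0,0.3],
    [[-2,-1,4],0,0.3],
    [[-3,-2,4],0,0.3],
    [[-4,-3,4],0,0.3],
    [[-4,-3,4],0,0.3],
    [[-4,-3,4],0,0.3],
    [[-4,-3,4],0,0.3],
  ],
)

```text
time: 44.75
eef_pos: [0.4246, -0.2838, 0.2061]
tcp_rot: [[0.113, -0.994, 0.0], [-0.994, -0.113, -0.0], [0.0, -0.0, -1.0]]
contact_force: [-0.1, 0.9, -0.4]
gripper_width: 0.0279
finger_force: 0.0
```

```bash
python3 - <<'E'
from h import *
o=st();s=snap('side');p=snap('top')
for q in (s,p):
  for n in ('latch_tip','flap_edge'): print(n,[(round(d['confidence'],2),w(q,d['position']).round(3),(R2(TH).T@(w(q,d['position'])[:2]-C0)).round(3)) for d in ctrl.mark_of(n,q)[:1]])
a=cv2.resize(p['frame'][125:215,240:400],(790,320),interpolation=2);b=cv2.resize(s['frame'][170:265,230:340],(324,280),interpolation=2)
m=np.zeros((600,790,3),np.uint8);m[:320]=a;m[320:,:324]=b;cv2.imwrite('pics/fin.png',m[...,::-1])
E
```

```text
t 44.75 tcp [ 0.4246 -0.2838  0.2061] carrier [-0.2477 -0.246 ] yaw -83.52 w 0.0279 ff 0.0 q6 2.44
latch_tip [(0.5, array([ 0.584, -0.109,  0.018]), array([-0.07, -0.09]))]
flap_edge [(0.78, array([ 0.578, -0.016,  0.011]), array([-0.065,  0.002]))]
latch_tip [(0.49, array([ 0.577, -0.106,  0.018]), array([-0.076, -0.087]))]
flap_edge []
```

View pics/fin.png

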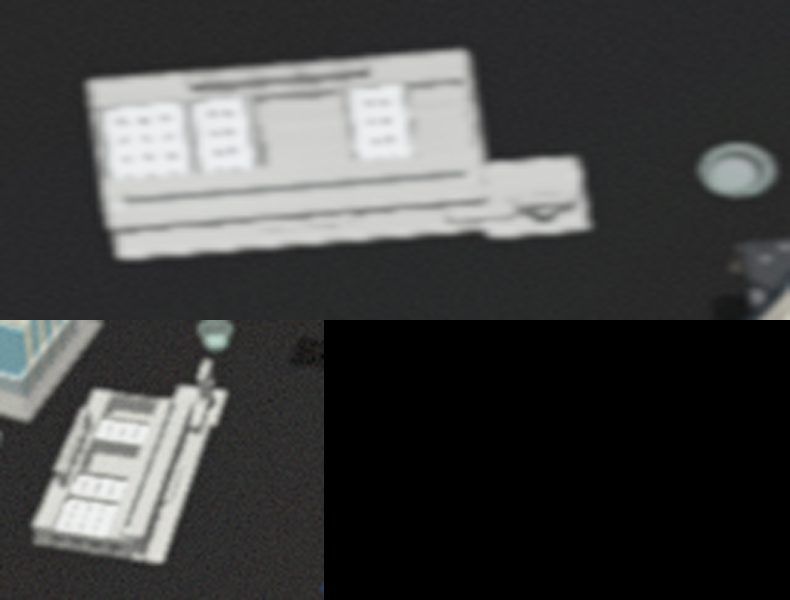

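The final view shows the three boxes at home in bays 0, 1 and 3 (crop (145,140), (223,135), (380,122)). The flap is shut and the latch arm lies across it (crop (480,217)). Handing in.

```bash
python3 -c "
from h import *
print(ctrl.hand_in())"
```

```text
the job is handed in; nothing more can be done
None
```

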